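# Turn a brake pad over and clamp it for its wear check

### The job

Turn the brake pad over from the two rests onto the bed of the holder so that it lies flat with its friction lining up, then slide it along the bed, fully home against the end stop under the clamp arm. Then press the clamp knob down until its foot meets the pad, and after that turn it clockwise to its stop to lock it. Do not disturb the oil filter, the carton or the spray can.

Things in the scene. Friction and masses are not known exactly. Their poses are not given: they have to be found in the camera images.
- holder: Fixed metal pad holder, base plate 156 x 272 mm, 10 thick; place and yaw vary. Origin on the counter, z up, x across the bed away from the robot, y along the bed to the clamp. 'H' below = mm in this frame. Base plate H x -60..96, y -126..146. It has two rests, a lip, a bed behind the lip, a fence, an end stop and a clamp arm with a knob.
- rest_gap (a point): Middle of the robot-side mouth of the finger gap, at the height of the rests' tops (H -36, -50, 45). The two grey rests span H x -36..0, y -108..-82 and y -18..8, tops z 45. The gap between them is 64 mm wide, open to the robot's side and down to the base plate (z 10).
- lip_mid (a point): Point on the top edge of the lip's robot-side face, midway between the rests (H 0, -50, 49). The lip spans H x 0..8, y -120..112, top z 49: 4 mm above the rests, 8 mm above the bed.
- bed_mid (a point): Middle of the bed's top (H 44, -4, 41). The flat aluminium bed spans H x 8..80, y -120..112, top z 41, between the lip and a fence (x 80..88, top z 49). Its -y end is open.
- stop_face (a point): Point on the end stop's face (H 44, 112, 49). The stop is a post, H x 14..74, y 112..140, up to z 86. From it the clamp arm reaches back over the bed: H x 29..59, y 56..112, z 74..86.
- pad: Loose brake pad, 0.24-0.48 kg: dark steel plate 55 (x) x 120 (y) x 6 mm, centred friction lining 44 x 100 x 10 mm with a groove. Origin: centre of the lining's outer face; z from lining to plate: up at first (lining down), down once turned. Starts on both rests across the gap at H y about -50, lining 1-6 mm short of the lip, near long edge 14-20 mm beyond the rests. Fully home: centre at H y 52.
- knob_grip (a point): On the axis of the clamp knob (H x 44, y 72), 5 mm below its top. Black knob: round flange 48 mm across, 6 thick, its top 20 mm below this point; on it an upright bar grip 46 long x 12 wide x 25 mm high, long along this point's x axis. The point moves and turns with the knob.
- clamp_press (a joint): Downward travel of the clamp stem (m), 0 up to 0.012; starts between 0 and 0.003. It needs about 5 N to slide and stays where it is left. Its round foot, 20 mm across, meets a pad on the bed at 0.010.
- clamp_turn (a joint): Turn of the knob (rad), growing clockwise seen from above, stop at 1.5; starts between 0 and 0.25; light friction, stays where it is left.
- oil_filter: Bystander: white oil filter canister, 76 mm across, 90 mm high, upright; origin under its centre.
- carton: Bystander: plain carton 75 x 130 x 55 mm high; origin under its centre.
- spray_can: Bystander: bare metal spray can with a black nozzle, 64 mm across, 170 mm high, upright; origin under its centre.
Things that resemble listed ones, but are neither listed nor needed, are in the scene too. There is more than one size of the pad; the one meant has the size given above.

How it is judged:
On the way, in this order (a step that is already met when the one before it is completed fails the run):
1. the pad lies flat on the bed, lining up (angle between pad's own z axis and vertical above 3.04 rad and z of pad in the frame of holder between 0.053 and 0.061 m and x of pad in the frame of holder above 0.03 m), for 0.2 s.
2. the pad is home against the end stop (angle between pad's own z axis and vertical above 3.04 rad and y of pad in the frame of holder above 0.047 m), for 0.2 s.
3. the clamp foot is pressed down on the pad (value of joint clamp_press above 0.0085 m), for 0.1 s.
4. the knob is turned clockwise to its stop (value of joint clamp_turn above 1.25 rad), for 0.1 s.
At the end, for the whole second after the job is handed in: The pad lies flat on the bed between lip and fence, lining up (within 0.1 rad), along the bed within 0.12 rad, its end within 5 mm of the end stop, at rest; the clamp stem is down at least 8.5 mm (foot on the pad) and the knob is turned to at least 1.25 rad (all of step 2 and x of pad in the frame of holder between 0.03 and 0.058 m and z of pad in the frame of holder between 0.053 and 0.061 m and angle between the y axis of pad and the y axis of holder, either way round below 0.12 rad and value of joint clamp_press above 0.0085 m and value of joint clamp_turn above 1.25 rad and linear speed of pad below 0.01 m/s); the robot touches nothing.
It fails at once if the oil filter, carton or spray can is disturbed (moved more than 20 mm) (distance of any of oil_filter, carton, spray_can from where it was at the start of the episode above 0.02 m).
It also fails if it takes over 61 s, if anything falls off the work surface, if the arm or the gripper's body presses on something with over 40 N, if the wrist force passes 120 N, or if a joint passes its speed limit or range.

### The arm

A 7-joint arm with a two-finger parallel gripper is mounted at the origin on the work surface. World frame = base frame: x ahead of the robot, y to its left, z up, the work surface at z = 0. Lengths are in m, angles in rad, forces in N, time in s.
With the tool pointing down it reaches from about 0.4 to 0.85 m from the base axis. Payload 10.4 kg.
Tool frame: the origin (TCP) lies on the centre line of the jaws, within the pads' length; the fingertips stand 22 mm ahead of it and the grasp point (between the pads) lies 3 mm ahead of it; z points along the fingers, y is the direction in which the jaws open and shut (so a half turn about z gives the same grasp; the last joint's range is limited). The gripper opens to 85 mm and grips with 20 to 120 N. Pads are 22 mm wide; open, the fingers measure 114 mm over their backs; the gripper's body (76 mm by 85 mm) begins 54 mm behind the grasp point. The pads swing forward as they close: fully open they stand 13 mm farther back than shut.
Start: joints at [1.272, 0.332, -0.065, 1.46, 0.022, 1.35, -0.088], TCP at [0.17, -0.601, 0.253] pointing down, gripper open.
Joint ranges: [-2.6, 2.6], [-0.5, 2.12], [-1.47, 1.34], [0.16, 2.42], [-1.27, 4.41], [0.06, 2.06], [-2.6, 2.6]. Speed limits (rad/s): [2.22, 2.22, 2.79, 2.79, 3.14, 3.14, 3.14].

### API

Orientations are given as a unit quaternion [x, y, z, w].
In Python, from workcell import manip gives the robot as it stands. The module is installed in compiled form; this text tells all that it offers.
- The arm moves only by the shell command python3 -m crank 'ROWS' [FORCE]. ROWS is JSON, a list of rows, each a list of 3 entries, a list of its own where there are three numbers: the opening, from -1 (shut) to 1 (fully open), then the shift along the tool's x, y, z normalised to -1 to 1, where 1 is 80 mm, then the turn, a rotation vector about the tool's x, y, z normalised to -1 to 1, where 1 is pi/4 rad. In form: [[jaw, [tx, ty, tz], [ax, ay, az]], ...]. A call has exactly 5 rows; each row shifts and turns the commanded pose from where the row before left it, along the tool's axes as they then stand; what a row does not reach is not made up. A row lasts 1/10 s, in which the tool goes at most 50 mm and 8.59 degrees, less where a joint would pass 70% of its speed; a pose out of reach is approached as far as the arm can. A call with a number of a shift or a turn outside -1 to 1 is refused whole. A call with a gripper value outside its range is refused whole. The fingers move at their own pace and stop on an object; FORCE is the grip in N (left out, the last holds). Time passes only in rows, so rows that do not move let the fingers close, or fill a call up. It gives the time, the measured TCP pose, the force and the opening at its end, in the units of the state.
- manip.get_obs(): the state, without advancing time (a new reading comes with each control period).
- manip.camera(name): name is "scene" or "top" or "wrist"; returns the picture (400x640x3 uint8, blue, green, red); there is no depth.
- manip.camera_info(name): a dict with "K" (3x3 intrinsics, pixels), "k1" (the pictures are not rectified: a ray, as slopes to the right and down, at radius r is drawn at 1 + k1 r^2 times it, then the intrinsics apply), "camera_from_world" (4x4, takes a point from world to camera coordinates); the wrist camera has in their place "mount" (4x4, takes a point from camera to tool coordinates, whose origin is the TCP and whose axes are the flange's). Camera axes: x right, y down, z forward; pixel columns grow to the right and rows downward; lengths in m; the calibration is good to about 2 mm. A picture is of the moment at which its call begins: read the wrist's pose just before it. camera_info takes no time and is no camera call.
- manip.hand_in(): hands the job in, once; it reports no verdict.
The state is a dict: "clock": time; "joint_pos": joint angles; "joint_velocities": joint speeds; "tau": joint torques, N m; "position": TCP position; "ee_rot": TCP orientation; "ft_force": force on the tool from outside, world axes, zero at the start; "torque": the same for the moment, N m; "grip_width": opening from 0.0 (shut) to 1.0 (fully open).
Only numpy, scipy, OpenCV 4.12 (cv2) and the standard library are available. Lean on these libraries where they do the work, as an engineer would, in place of code of your own. Each camera call takes 0.05 s, during which the arm holds its last target.

## Working session

There is one attempt and no reset: what is moved stays moved. The work goes in short steps, Python scripts to look and compute and a shell command to move; the robot and the scene stay as the last step left them, time stands still between calls to the robot, and variables do not carry over. Pictures are saved under pics/ and viewed, and the job is handed in when it is done.

```bash
mkdir -p pics
python3 - <<'E'
from workcell import manip
import cv2,json
print(manip.get_obs())
for n in("scene","top","wrist"):
    cv2.imwrite(f"pics/{n}0.png",manip.camera(n))
    print(n,{k:(v.tolist() if hasattr(v,'tolist') else v) for k,v in manip.camera_info(n).items()})
E
```

```text
{'clock': 0.0, 'joint_pos': array([ 1.27241491,  0.33288951, -0.06468734,  1.46095209,  0.02158756,
        1.34988031, -0.08847975]), 'joint_velocities': array([-0.00065733,  0.00058153, -0.00090835, -0.00062097,  0.00089566,
       -0.00062009, -0.00036354]), 'tau': array([-7.93473737e-04, -6.25442076e+01,  4.85861942e-02, -3.91599941e+01,
        1.62525015e-02,  9.96464136e-03,  4.07384300e-05]), 'position': array([ 0.17008629, -0.60105475,  0.25249971]), 'ee_rot': array([ 9.90506036e-01,  1.37467375e-01, -1.27165510e-04, -7.05831715e-04]), 'ft_force': array([ 0.01334154, -0.31596668,  0.28453451]), 'torque': array([-0.01050689,  0.01051831,  0.01087023]), 'grip_width': 0.9960872233906088}
scene {'K': [[448.08103769495443, 0.0, 322.7825987629933], [0.0, 448.08103769495443, 203.65323306354972], [0.0, 0.0, 1.0]], 'k1': -0.011749802073286226, 'camera_from_world': [[-0.7849384226614131, 0.6195736822097634, 0.0003534725564330745, 0.4796873760230204], [0.46970380663145866, 0.5954400023519708, -0.6517894887423414, -0.18530826263357666], [-0.4040420852655453, -0.511448585795406, -0.75839
[... 264 characters left out ...]
866776, -0.012374053773839688, 0.012921326807401268], [-0.9867796671787273, 0.016957666407785125, -0.1611779327099168, 0.5865160773849378], [0.16135690283825826, 0.009766939432862743, -0.9868477880608333, 1.2498550211771842], [0.0, 0.0, 0.0, 1.0]]}
wrist {'K': [[325.9015977761638, 0.0, 318.8819107844032], [0.0, 325.9015977761638, 201.03009399695756], [0.0, 0.0, 1.0]], 'k1': -0.02019215594096388, 'mount': [[3.4996613598142e-06, -0.9534771742508232, -0.30146521884027644, 0.07920273808811126], [0.9999998954305663, 0.0001411979845133809, -0.0004349735428667076, -0.0010101242061714144], [0.00045730362582758463, -0.3014651857939695, 0.9534770750404014, -0.12075120630880493], [0.0, 0.0, 0.0, 1.0]]}
```

View pics/scene0.png

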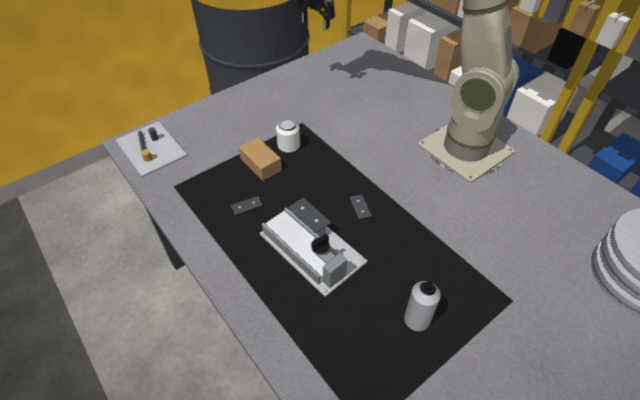

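View pics/top0.png

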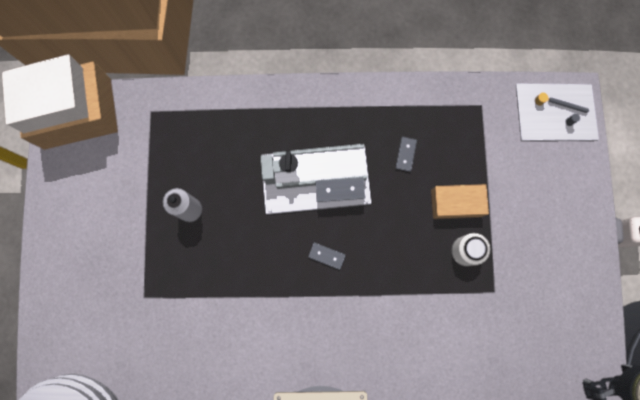

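View pics/wrist0.png

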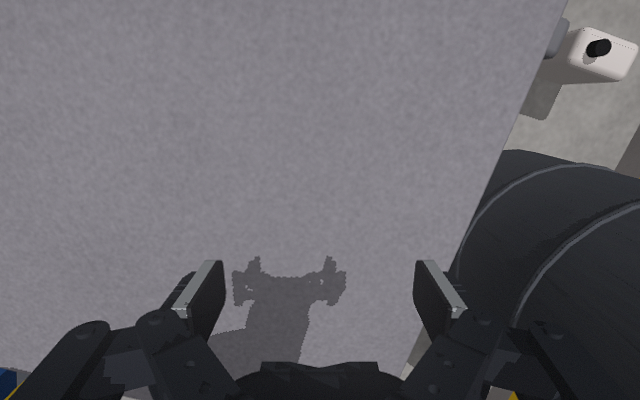

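The scene and top views show the holder on the black mat (top view about (262..370, 147..212)), with the clamp knob at (288,160) and the pad at (341,190). The carton and filter are on the right, the spray can on the left, and two small decoy pads sit nearby. Next I'll zoom in and measure.

```bash
cat > h.py <<'E'
from workcell import manip
import numpy as np, cv2
from scipy.spatial.transform import Rotation as R
def cam(n,obs=None):
    i=manip.camera_info(n);K=np.array(i["K"]);k=i["k1"]
    if n=="wrist":
        T=np.eye(4);T[:3,:3]=R.from_quat(obs["ee_rot"]).as_matrix();T[:3,3]=obs["position"]
        W=T@np.array(i["mount"])
    else: W=np.linalg.inv(np.array(i["camera_from_world"]))
    return K,k,W
def ray(c,uv):
    K,k,W=c
    p=cv2.undistortPoints(np.array([[uv]],float),K,np.array([k,0,0,0.]))[0,0]
    return W[:3,3],W[:3,:3]@np.array([p[0],p[1],1])
def onz(c,uv,z):
    o,d=ray(c,uv);return o+d*(z-o[2])/d[2]
def proj(c,P):
    K,k,W=c;M=np.linalg.inv(W);P=np.atleast_2d(P)
    q=cv2.projectPoints(P.astype(float),cv2.Rodrigues(M[:3,:3])[0],M[:3,3],K,np.array([k,0,0,0.]))[0]
    return q[:,0]
def snap(n,f):
    o=manip.get_obs();im=manip.camera(n);cv2.imwrite("pics/"+f,im);return im,cam(n,o),o
E
python3 - <<'E'
import cv2
im=cv2.imread("pics/top0.png")
cv2.imwrite("pics/top0z.png",cv2.resize(im[135:225,250:385],None,fx=5.9,fy=5.9,interpolation=cv2.INTER_CUBIC))
im=cv2.imread("pics/scene0.png")
cv2.imwrite("pics/scene0z.png",cv2.resize(im[190:300,250:380],None,fx=5.4,fy=5.4,interpolation=cv2.INTER_CUBIC))
E
```

```text
(no output)
```

View pics/top0z.png

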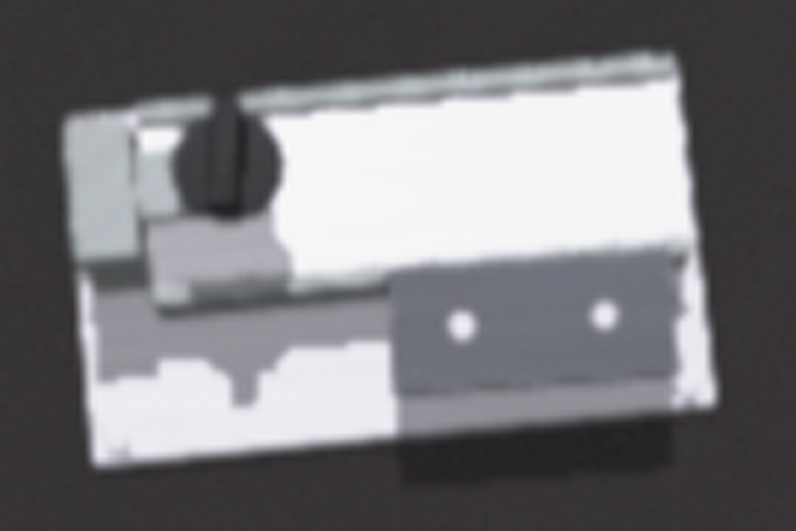

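View pics/scene0z.png

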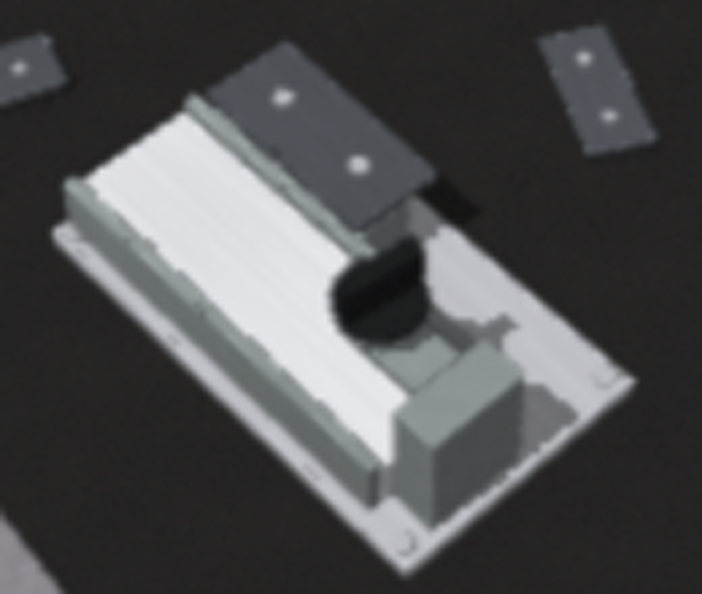

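Run:
```python
from h import *
t=cam("top");s=cam("scene")
T=lambda u,v:((u+.5)/5.9-.5+250,(v+.5)/5.9-.5+135)
S=lambda u,v:((u+.5)/5.4-.5+250,(v+.5)/5.4-.5+190)
nl=onz(t,T(93,467),.01);nr=onz(t,T(715,405),.01)
print("near L,R top",nl,nr,np.linalg.norm(nl-nr))
a=onz(s,S(405,575),.01);b=onz(s,S(636,380),.01);c=onz(s,S(53,234),.01)
print("scene farL nearL farR",a,b,c,np.linalg.norm(a-b),np.linalg.norm(a-c))
print("pad top",[onz(t,T(*q),.061).round(4) for q in((390,272),(678,248),(675,385),(394,395))])
print("pad scene",[onz(s,S(*q),.061).round(4) for q in((437,178),(287,42),(208,95),(352,228))])
# holder fit from 4 corners
H=np.array([[-60,146],[-60,-126],[96,146],[96,-126]])/1000
P=np.array([(nl+b)[:2]/2,nr[:2],a[:2],c[:2]])
Hc=H-H.mean(0);Pc=P-P.mean(0)
U,_,V=np.linalg.svd(Hc.T@Pc);Rm=V.T@U.T
o=P.mean(0)-Rm@H.mean(0);yaw=np.arctan2(Rm[1,0],Rm[0,0])
print("origin",o,"yaw",yaw,"res",(P-(H@Rm.T+o))*1000)
np.save("hold.npy",[o[0],o[1],yaw])
toH=lambda p:np.r_[Rm.T@(p[:2]-o),p[2]]*1000
for c_,L,qs in((t,T,((390,272),(678,248),(675,385),(394,395))),(s,S,((352,228),(208,95),(287,42),(437,178)))):
    h=np.array([toH(onz(c_,L(*q),.061)) for q in qs]);print(h.round(1),h.mean(0))
kg=Rm@np.array([.044,.072])+o;print("knob",kg)
z=.1
for n,c_,L in(("top",t,T),("scene",s,S)):
  for z in(.1,.12): print(n,proj(c_,[*kg,z]))
```

```text
near L,R top [0.56145878 0.13306526 0.01      ] [ 0.58412387 -0.13801258  0.01      ] 0.27202372257834256
scene farL nearL farR [0.72097477 0.14657575 0.01      ] [0.56291767 0.13258923 0.01      ] [ 0.74129032 -0.12382456  0.01      ] 0.15867473162630352 0.2711624023986975
pad top [array([0.6352, 0.0021, 0.061 ]), array([ 0.6435, -0.1196,  0.061 ]), array([ 0.5849, -0.1165,  0.061 ]), array([0.5827, 0.0012, 0.061 ])]
pad scene [array([0.5861, 0.0024, 0.061 ]), array([ 0.5909, -0.1184,  0.061 ]), array([ 0.6452, -0.1143,  0.061 ]), array([0.6392, 0.0008, 0.061 ])]
origin [ 0.63500657 -0.00702337] yaw 0.08048701442343235 res [[-1.27416359 -0.85272913]
 [-1.20735758 -0.57311174]
 [ 2.0174065   0.35335196]
 [ 0.46411467  1.07248891]]
[[   0.9    9.1   61. ]
 [  -0.6 -112.9   61. ]
 [ -58.8 -105.1   61. ]
 [ -51.5   12.4   61. ]] [-27.48557849 -49.11616232  61.        ]
[[   4.8    7.5   61. ]
 [   1.5 -107.7   61. ]
 [ -52.9 -107.4   61. ]
 [ -48.    13.3   61. ]] [-23.66775043 -48.58838376  61.        ]
knob [0.67307532 0.06828115]
top [[288.01230935 162.68489221]]
top [[287.47356936 160.73276401]]
scene [[320.27688219 245.97392601]]
scene [[320.24545007 241.29289722]]
```

```bash
cat >> h.py <<'E'
o_x,o_y,yaw_h=np.load("hold.npy")
Rh=R.from_euler("z",yaw_h).as_matrix()
def W(h): return Rh@(np.array(h,float)/1000)+[o_x,o_y,0]
def toH(p): return Rh.T@(np.array(p)-[o_x,o_y,0])*1000
def Rtool(tilt,spin=0):
    # tool x = H+y, y=H+x, z down; then tilt (deg) about H y (neg = pointing forward), spin deg about tool z
    B=Rh@np.array([[0,1,0],[1,0,0],[0,0,-1.]])
    return R.from_matrix(B)*R.from_euler("x",tilt,degrees=True)*R.from_euler("z",spin,degrees=True)
def plan(p,Rt,N):
    o=manip.get_obs();p0=o["position"];R0=R.from_quat(o["ee_rot"])
    rv=(R0.inv()*Rt).as_rotvec()
    print("dist mm",np.linalg.norm(p-p0)*1000,"ang deg",np.degrees(np.linalg.norm(rv)),"turn/row",(rv/N/(np.pi/4)).round(3))
    d=(p-p0)/N;c=R0
    for i in range(N):
        print(i,(c.inv().apply(d)/.08).round(2)); c=c*R.from_rotvec(rv/N)
def state():
    o=manip.get_obs();Rm=R.from_quat(o["ee_rot"])
    e=(Rtool(0).inv()*Rm).as_euler("xyz",degrees=True)
    print("t",o["clock"],"H",toH(o["position"]).round(1),"tilt/..",e.round(1),"F",o["ft_force"].round(1),"grip",round(o["grip_width"],3),"q",o["joint_pos"].round(2))
E
python3 - <<'E'
from h import *
state()
t=cam("top")
print([onz(t,q,0).round(3) for q in((460,202),(471,255),(190,215))])
plan(np.array([.58,-.02,.29]),Rtool(0),15)
E
```

```text
t 0.15 H [-511.1 -554.8  252.7] tilt/.. [ 0.1 -0.  78.8] F [ 0.4 -0.1 -0.1] grip 1.004 q [ 1.27  0.33 -0.06  1.46  0.02  1.35 -0.09]
[array([ 0.585, -0.372,  0.   ]), array([ 0.447, -0.393,  0.   ]), array([0.563, 0.332, 0.   ])]
dist mm 712.1019290837572 ang deg 78.80889564923267 turn/row [-0.    -0.    -0.117]
0 [ 0.46 -0.37 -0.03]
1 [ 0.49 -0.33 -0.03]
2 [ 0.52 -0.28 -0.03]
3 [ 0.54 -0.23 -0.03]
4 [ 0.56 -0.18 -0.03]
5 [ 0.58 -0.13 -0.03]
6 [ 0.59 -0.08 -0.03]
7 [ 0.59 -0.02 -0.03]
8 [ 0.59  0.03 -0.03]
9 [ 0.59  0.09 -0.03]
10 [ 0.58  0.14 -0.03]
11 [ 0.56  0.19 -0.03]
12 [ 0.54  0.24 -0.03]
13 [ 0.52  0.29 -0.03]
14 [ 0.49  0.34 -0.03]
```

```bash
python3 -m crank '[[1,[0.46,-0.37,-0.03],[0,0,-0.117]],[1,[0.49,-0.33,-0.03],[0,0,-0.117]],[1,[0.52,-0.28,-0.03],[0,0,-0.117]],[1,[0.54,-0.23,-0.03],[0,0,-0.117]],[1,[0.56,-0.18,-0.03],[0,0,-0.117]]]' 40
python3 -m crank '[[1,[0.58,-0.13,-0.03],[0,0,-0.117]],[1,[0.59,-0.08,-0.03],[0,0,-0.117]],[1,[0.59,-0.02,-0.03],[0,0,-0.117]],[1,[0.59,0.03,-0.03],[0,0,-0.117]],[1,[0.59,0.09,-0.03],[0,0,-0.117]]]'
python3 -m crank '[[1,[0.58,0.14,-0.03],[0,0,-0.117]],[1,[0.56,0.19,-0.03],[0,0,-0.117]],[1,[0.54,0.24,-0.03],[0,0,-0.117]],[1,[0.52,0.29,-0.03],[0,0,-0.117]],[1,[0.49,0.34,-0.03],[0,0,-0.117]]]'
python3 - <<'E'
from h import *
state()
im,c,o=snap("wrist","w1.png"); np.savez("w1.npz",p=o["position"],r=o["ee_rot"])
state()
E
```

```text
clock: 0.65
position: [0.3071, -0.4072, 0.2653]
ee_rot: [0.933, 0.361, -0.0, 0.0]
ft_force: [0.1, -1.0, 0.2]
grip_width: 0.999
clock: 1.15
position: [0.4438, -0.2133, 0.2775]
ee_rot: [0.826, 0.564, -0.0, 0.0]
ft_force: [1.0, -0.4, -0.1]
grip_width: 1.0
clock: 1.65
position: [0.5804, -0.0189, 0.2894]
ee_rot: [0.676, 0.737, -0.0, 0.0]
ft_force: [0.5, -0.3, -0.0]
grip_width: 1.003
t 1.65 H [-55.3  -7.5 289.4] tilt/.. [-0.  -0.  -0.3] F [ 0.5 -0.3 -0. ] grip 1.003 q [ 0.53  0.29 -0.7   1.5   0.19  1.42 -0.1 ]
t 1.7 H [-52.4   0.5 289.2] tilt/.. [-0.1  0.2 -1.1] F [-4.9  5.3 -2.6] grip 1.0 q [ 0.52  0.3  -0.71  1.49  0.19  1.42 -0.1 ]
```

View pics/w1.png

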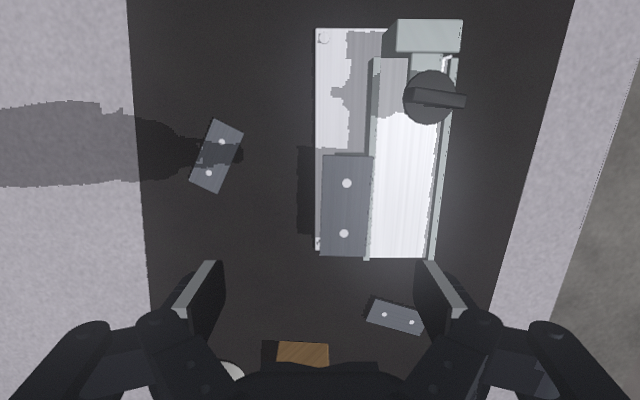

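The wrist view shows the holder at x 315–462, y 20–260, with the pad at (346,205) and the knob at (430,97). The arm was still settling when I took it, so I'll retake it at rest and measure there.

```bash
python3 -m crank '[[1,[0,0,0],[0,0,0]],[1,[0,0,0],[0,0,0]],[1,[0,0,0],[0,0,0]],[1,[0,0,0],[0,0,0]],[1,[0,0,0],[0,0,0]]]'
python3 - <<'E'
from h import *
state()
im,c,o=snap("wrist","w2.png"); np.savez("w2.npz",p=o["position"],r=o["ee_rot"])
state()
cv2.imwrite("pics/w2a.png",cv2.resize(im[5:145,300:480],None,fx=4.2,fy=4.2,interpolation=cv2.INTER_CUBIC))
cv2.imwrite("pics/w2b.png",cv2.resize(im[135:275,300:480],None,fx=4.2,fy=4.2,interpolation=cv2.INTER_CUBIC))
E
```

```text
clock: 2.2
position: [0.5795, -0.0214, 0.2895]
ee_rot: [0.678, 0.735, -0.0, 0.0]
ft_force: [-0.7, -0.7, 0.2]
grip_width: 1.004
t 2.2 H [-56.5  -9.9 289.5] tilt/.. [-0.  -0.  -0.1] F [-0.7 -0.7  0.2] grip 1.004 q [ 0.53  0.29 -0.7   1.5   0.19  1.42 -0.1 ]
t 2.25 H [-56.4  -9.6 289.5] tilt/.. [-0.  -0.  -0.1] F [-0.3 -0.   0.3] grip 1.0 q [ 0.53  0.29 -0.7   1.5   0.19  1.42 -0.1 ]
```

View pics/w2a.png

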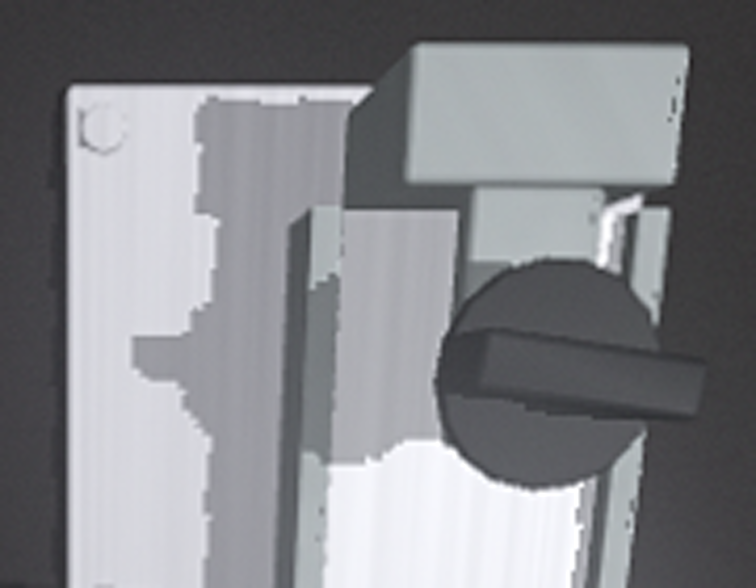

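View pics/w2b.png

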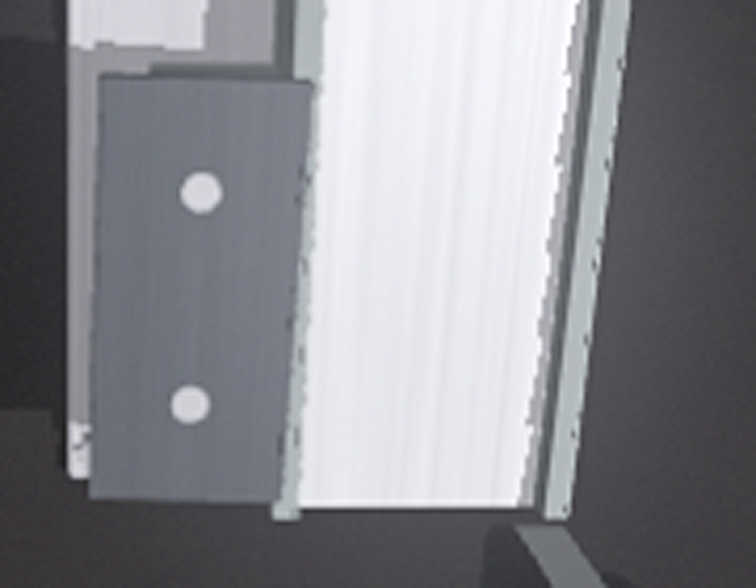

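Run:
```python
from h import *
z=np.load("w2.npz");c=cam("wrist",dict(position=z["p"],ee_rot=z["r"]))
A=lambda u,v:((u+.5)/4.2-.5+300,(v+.5)/4.2-.5+5)
B=lambda u,v:((u+.5)/4.2-.5+300,(v+.5)/4.2-.5+135)
L=[(A(68,87),(-60,146,10)),(A(413,44),(14,140,86)),(A(690,46),(74,140,86)),(A(408,183),(14,112,86)),(A(674,186),(74,112,86)),(A(341,210),(8,112,49)),(A(640,209),(80,112,49)),(A(669,209),(88,112,49)),(B(68,479),(-60,-126,10)),(B(274,519),(0,-120,49)),(B(299,519),(8,-120,49)),(B(545,519),(80,-120,49)),(B(570,519),(88,-120,49))]
H=np.array([h[:2] for _,h in L])/1000.;P=np.array([onz(c,q,h[2]/1000)[:2] for q,h in L])
Hc=H-H.mean(0);Pc=P-P.mean(0);U,_,V=np.linalg.svd(Hc.T@Pc);Rm=V.T@U.T
o=P.mean(0)-Rm@H.mean(0);yaw=np.arctan2(Rm[1,0],Rm[0,0])
print(o,yaw);print(((P-(H@Rm.T+o))@Rm*1000).round(1))
h=np.array([[*(Rm.T@(onz(c,B(*q),.061)[:2]-o)*1000)] for q in((102,78),(313,82),(285,502),(90,498))]);print("pad",h.round(1),h.mean(0))
# knob flange centre & bar
import sys
h=[[*(Rm.T@(onz(c,A(*q),zz)[:2]-o)*1000)] for q,zz in(((548,374),.1),((548,374),.09),((485,358),.12),((700,388),.12))]
print(np.round(h,1))
np.save("hold.npy",[*o,yaw])
```

```text
[ 0.63645232 -0.00678556] 0.0820185582707949
[[ 0.6 -0.2]
 [ 0.3 -0.5]
 [-0.6 -0.4]
 [ 1.1  0.4]
 [-0.7  0.1]
 [-0.7 -0.7]
 [ 0.4 -0.2]
 [-0.5 -0.1]
 [-0.3  0.5]
 [ 0.5  0.4]
 [-0.1  0.4]
 [ 0.3  0.2]
 [-0.3  0.2]]
pad [[ -50.7   12. ]
 [   3.4   11. ]
 [   1.5 -108. ]
 [ -53.6 -106.7]] [-24.83305182 -47.9094707 ]
[[44.9 72.7]
 [48.2 72.8]
 [25.3 75.5]
 [69.7 69.9]]
```

Run:
```python
from h import *
state()
plan(W([-108,-48,131]),Rtool(-55),10)
```

```text
t 2.25 H [-57.9  -9.7 289.5] tilt/.. [-0. -0.  0.] F [-0.3 -0.   0.3] grip 1.0 q [ 0.53  0.29 -0.7   1.5   0.19  1.42 -0.1 ]
dist mm 170.55444297084833 ang deg 54.98989145441022 turn/row [-0.122  0.     0.   ]
0 [-0.05 -0.06  0.2 ]
1 [-0.05 -0.08  0.19]
2 [-0.05 -0.1   0.18]
3 [-0.05 -0.12  0.17]
4 [-0.05 -0.13  0.16]
5 [-0.05 -0.15  0.15]
6 [-0.05 -0.16  0.13]
7 [-0.05 -0.17  0.12]
8 [-0.05 -0.18  0.1 ]
9 [-0.05 -0.19  0.08]
```

```bash
python3 -m crank '[[1,[-0.05,-0.06,0.2],[-0.122,0,0]],[1,[-0.05,-0.08,0.19],[-0.122,0,0]],[1,[-0.05,-0.1,0.18],[-0.122,0,0]],[1,[-0.05,-0.12,0.17],[-0.122,0,0]],[1,[-0.05,-0.13,0.16],[-0.122,0,0]]]'
python3 -m crank '[[1,[-0.05,-0.15,0.15],[-0.122,0,0]],[1,[-0.05,-0.16,0.13],[-0.122,0,0]],[1,[-0.05,-0.17,0.12],[-0.122,0,0]],[1,[-0.05,-0.18,0.1],[-0.122,0,0]],[1,[-0.05,-0.19,0.08],[-0.122,0,0]]]'
python3 -m crank '[[1,[0,0,0],[0,0,0]],[1,[0,0,0],[0,0,0]],[1,[0,0,0],[0,0,0]],[1,[0,0,0],[0,0,0]],[1,[0,0,0],[0,0,0]]]'
python3 - <<'E'
from h import *
state()
snap("scene","s3.png");im,_,_=snap("wrist","w3.png")
plan(W([-34,-48,78]),Rtool(-55),5)
E
```

```text
clock: 2.75
position: [0.5561, -0.0434, 0.2104]
ee_rot: [0.658, 0.714, 0.176, 0.163]
ft_force: [0.2, 1.7, -0.3]
grip_width: 0.999
clock: 3.25
position: [0.5483, -0.0481, 0.1743]
ee_rot: [0.619, 0.686, 0.289, 0.25]
ft_force: [0.4, 0.7, 1.6]
grip_width: 0.996
clock: 3.75
position: [0.5491, -0.048, 0.175]
ee_rot: [0.619, 0.687, 0.289, 0.25]
ft_force: [-0.0, -0.7, 0.2]
grip_width: 0.997
t 3.75 H [-90.4 -34.  175. ] tilt/.. [-44.9   0.8  -1.6] F [-0.  -0.7  0.2] grip 0.997 q [ 0.32 -0.12 -0.22  2.35 -0.94  0.22  1.05]
dist mm 113.0310750727157 ang deg 10.25880595478799 turn/row [-0.045 -0.008  0.002]
0 [-0.04 -0.07  0.27]
1 [-0.04 -0.08  0.27]
2 [-0.04 -0.09  0.26]
3 [-0.04 -0.1   0.26]
4 [-0.04 -0.11  0.26]
```

View pics/s3.png

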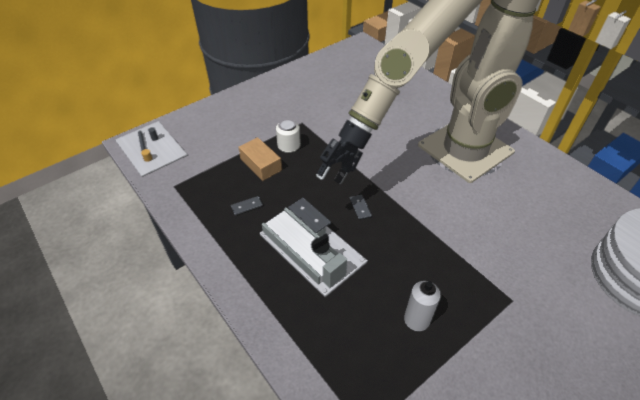

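View pics/w3.png

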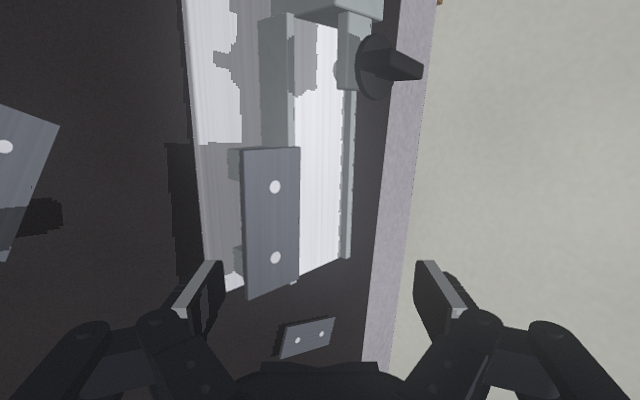

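The arm is close to its q4 and q6 limits, so the forward tilt stops at about -45°. That is enough for the grip, so I'll use it.

Run:
```python
from h import *
plan(W([-67.5,-48,114.3]),Rtool(-45),5)
```

```text
dist mm 66.32546137324297 ang deg 1.79471138278452 turn/row [-0.    -0.008  0.003]
0 [-0.04 -0.07  0.15]
1 [-0.04 -0.07  0.15]
2 [-0.04 -0.07  0.15]
3 [-0.04 -0.07  0.15]
4 [-0.04 -0.07  0.15]
```

```bash
python3 -m crank '[[1,[-0.04,-0.07,0.15],[0,-0.008,0.003]],[1,[-0.04,-0.07,0.15],[0,-0.008,0.003]],[1,[-0.04,-0.07,0.15],[0,-0.008,0.003]],[1,[-0.04,-0.07,0.15],[0,-0.008,0.003]],[1,[-0.04,-0.07,0.15],[0,-0.008,0.003]]]'
python3 -m crank '[[1,[0,0,0],[0,0,0]],[1,[0,0,0],[0,0,0]],[1,[0,0,0],[0,0,0]],[1,[0,0,0],[0,0,0]],[1,[0,0,0],[0,0,0]]]'
python3 - <<'E'
from h import *
state()
plan(W([-32,-48,79]),Rtool(-45),5)
E
```

```text
clock: 4.35
position: [0.571, -0.0556, 0.1296]
ee_rot: [0.628, 0.684, 0.274, 0.253]
ft_force: [0.3, -0.5, 0.1]
grip_width: 0.999
clock: 4.85
position: [0.5702, -0.0581, 0.1301]
ee_rot: [0.628, 0.683, 0.273, 0.254]
ft_force: [0.1, -0.2, -1.3]
grip_width: 0.998
t 4.85 H [-70.3 -45.7 130.1] tilt/.. [-43.8  -0.3  -0. ] F [ 0.1 -0.2 -1.3] grip 0.998 q [ 0.27  0.02 -0.19  2.33 -1.27  0.11  1.39]
dist mm 63.8683018727237 ang deg 1.2560818542145418 turn/row [-0.005  0.001  0.001]
0 [-0.01 -0.02  0.16]
1 [-0.01 -0.02  0.16]
2 [-0.01 -0.02  0.16]
3 [-0.01 -0.02  0.16]
4 [-0.01 -0.02  0.16]
```

```bash
cat > kin.py <<'E'
import numpy as np
from scipy.optimize import least_squares
from scipy.spatial.transform import Rotation as R
# recorded q (rounded) and TCP pos
D=[([1.27241,.33289,-.06469,1.46095,.02159,1.34988,-.08848],[.17009,-.60105,.2525],[.990506,.137467,-.000127,-.000706])]
def fk(q,h,L1,L2,L3,sg,c):
    Rt=R.from_euler("z",sg[0]*q[0]+c);p=np.array([0,0,h])
    Rt=Rt*R.from_euler("y",sg[1]*q[1])*R.from_euler("z",sg[2]*q[2]);p=p+Rt.apply([0,0,L1])
    Rt=Rt*R.from_euler("y",sg[3]*q[3])*R.from_euler("z",sg[4]*q[4]);p=p+Rt.apply([0,0,L2])
    Rt=Rt*R.from_euler("y",sg[5]*q[5])*R.from_euler("z",sg[6]*q[6]);p=p+Rt.apply([0,0,L3])
    return p,Rt
E
python3 - <<'E'
from kin import *
from h import manip
o=manip.get_obs()
D.append((o["joint_pos"],o["position"],o["ee_rot"]))
D.append(([.53,.29,-.70,1.5,.19,1.42,-.10],[.5795,-.0214,.2895],[.678,.735,0,0]))
D.append(([.32,-.12,-.22,2.35,-.94,.22,1.05],[.5491,-.048,.175],[.619,.687,.289,.25]))
import itertools
best=[]
for s in itertools.product((1,-1),repeat=3):
  for s1 in(1,-1):
    sg=[s1,1,s[0],1,s[1],1,s[2]]
    for c0 in(0,1.57,3.14,-1.57,-2.5,2.5):
      def f(x):
        r=[]
        for q,p,e in D:
            P,Q=fk(q,*x[:4],sg,x[4]); r+=list(P-p)
            r+=list(.1*((R.from_quat(e).inv()*Q*R.from_euler("z",x[5])).as_rotvec()[:3]))
        return r
      for x5 in(0,1.57,3.14,-1.57):
        S=least_squares(f,[.35,.45,.45,.3,c0,x5]);best.append((S.cost,sg,S.x.round(4)))
best.sort(key=lambda b:b[0])
for b in best[:4]:print(b)
E
```

```text
(np.float64(6.997196762202282e-05), [-1, 1, -1, 1, -1, 1, -1], array([ 0.2521,  0.447 ,  0.4867,  0.3154, -0.0751,  1.5057]))
(np.float64(6.99719676220229e-05), [-1, 1, -1, 1, -1, 1, -1], array([ 0.2521,  0.447 ,  0.4867,  0.3154, -0.0751,  1.5057]))
(np.float64(6.997196762202306e-05), [-1, 1, -1, 1, -1, 1, -1], array([ 0.2521,  0.447 ,  0.4867,  0.3154, -0.0751, -4.7775]))
(np.float64(6.997196762202307e-05), [-1, 1, -1, 1, -1, 1, -1], array([ 0.2521,  0.447 ,  0.4867,  0.3154, -0.0751,  1.5057]))
```

```bash
cat >> kin.py <<'E'
SG=[-1,1,-1,1,-1,1,-1];X=(.2521,.447,.4867,.3154,SG,-.0751);C=R.from_euler("z",1.5057)
lo=np.array([-2.6,-.5,-1.47,.16,-1.27,.06,-2.6])+.02;hi=np.array([2.6,2.12,1.34,2.42,4.41,2.06,2.6])-.02
def ik(p,Rt,q0s):
    best=None
    for q0 in q0s:
        def f(q):
            P,Q=fk(q,*X);return list(10*(P-p))+list((Rt.inv()*Q*C).as_rotvec()*3)+list(.003*(q-q0))
        S=least_squares(f,np.clip(q0,lo+.01,hi-.01),bounds=(lo,hi))
        P,Q=fk(S.x,*X);e=np.linalg.norm(P-p)*1000;a=np.degrees((Rt.inv()*Q*C).magnitude())
        if best is None or e+3*a<best[0]: best=(e+3*a,e,a,S.x)
    return best
E
python3 - <<'E'
from kin import *
from h import *
o=manip.get_obs()["joint_pos"]
rng=np.random.default_rng(0)
q0s=[o,np.array([0,.3,0,2,0,.3,0.]),np.array([0.5,.3,-.5,1.8,.3,.6,0])]+[rng.uniform(lo,hi) for _ in range(8)]
def rep(n,h,t,spin=0):
    b=ik(W(h),Rtool(t,spin),q0s);print(n,h,t,spin,"err",b[1].round(1),b[2].round(1),b[3].round(2))
for t in(-55,-45,-38,-30,-22): rep("grip",[-28,-48,80],t)
for t in(0,20,35): rep("place",[28,-48,100],t)
for s in(-90,0): rep("knob",[44,72,110],0,s)
rep("push",[44,-120,70],0)
E
```

```text
grip [-28, -48, 80] -55 0 err 0.0 0.0 [ 1.39  1.12 -1.45  2.35  2.39  0.66 -1.5 ]
grip [-28, -48, 80] -45 0 err 0.0 0.0 [ 1.34  0.9  -1.45  2.26  1.92  0.56 -1.28]
grip [-28, -48, 80] -38 0 err 0.0 0.0 [ 0.78  0.29 -0.74  2.18  0.19  0.1   0.03]
grip [-28, -48, 80] -30 0 err 0.0 0.0 [ 0.63  0.29 -0.61  2.09  0.14  0.31  0.05]
grip [-28, -48, 80] -22 0 err 0.0 0.0 [ 0.55  0.32 -0.55  1.98  0.18  0.51  0.  ]
place [28, -48, 100] 0 0 err 0.0 0.0 [ 0.34  0.6  -0.47  1.48  0.28  1.13 -0.09]
place [28, -48, 100] 20 0 err 0.0 0.0 [-0.11  0.8   0.16  1.12 -0.05  1.57  0.12]
place [28, -48, 100] 35 0 err 0.0 0.0 [-0.14  1.03  0.27  0.82 -0.1   1.91  0.16]
knob [44, 72, 110] 0 -90 err 0.0 0.0 [-0.69  0.68  0.75  1.45 -0.48  1.2   1.79]
knob [44, 72, 110] 0 0 err 0.0 0.0 [ 0.16  0.61 -0.49  1.45  0.3   1.16 -0.28]
push [44, -120, 70] 0 0 err 0.0 0.0 [ 0.39  0.69 -0.43  1.4   0.3   1.12  0.01]
```

The kinematic fit shows a tilt of -33° is comfortable at the grip pose and +30° at the placing pose. I'll use those, with a deeper insertion.

Run:
```python
from h import *
plan(W([-61,-48,133]),Rtool(-33),5)
```

```text
dist mm 9.99164566788386 ang deg 10.775104205632688 turn/row [0.048 0.001 0.001]
0 [-0.01  0.02  0.01]
1 [-0.01  0.02  0.01]
2 [-0.01  0.02  0.01]
3 [-0.01  0.02  0.01]
4 [-0.01  0.02  0.01]
```

```bash
python3 -m crank '[[1,[-0.01,0.02,0.01],[0.08,0,0]],[1,[-0.01,0.02,0.01],[0.08,0,0]],[1,[-0.01,0.02,0.01],[0.08,0,0]],[1,[-0.01,0.02,0.01],[0,0,0]],[1,[-0.01,0.02,0.01],[0,0,0]]]'
python3 - <<'E'
from h import *
state()
plan(W([-23,-48,74]),Rtool(-33),5)
E
```

```text
clock: 5.35
position: [0.5785, -0.0522, 0.1329]
ee_rot: [0.633, 0.697, 0.253, 0.221]
ft_force: [-0.2, 0.2, -0.9]
grip_width: 0.999
t 5.35 H [-61.5 -40.5 132.9] tilt/.. [-39.3   0.7  -1.1] F [-0.2  0.2 -0.9] grip 0.999 q [ 0.19  0.04 -0.12  2.26 -0.62  0.21  0.74]
dist mm 70.75378781860675 ang deg 6.410939047127842 turn/row [ 0.028 -0.005  0.002]
0 [-0.02 -0.02  0.17]
1 [-0.02 -0.01  0.17]
2 [-0.02 -0.01  0.18]
3 [-0.02 -0.01  0.18]
4 [-0.02 -0.    0.18]
```

```bash
python3 -m crank '[[1,[-0.04,0,0],[0.05,-0.01,0.01]],[1,[-0.03,0,0],[0.05,-0.01,0]],[1,[0,0,0],[0.04,0,0]],[1,[0,0,0],[0,0,0]],[1,[0,0,0],[0,0,0]]]'
python3 - <<'E'
from h import *
state()
plan(W([-61,-48,133]),Rtool(-33),5)
E
```

```text
clock: 5.85
position: [0.5785, -0.0578, 0.1323]
ee_rot: [0.649, 0.706, 0.211, 0.19]
ft_force: [0.1, -0.1, -0.1]
grip_width: 1.002
t 5.85 H [-61.9 -46.1 132.3] tilt/.. [-33.    0.3  -0.1] F [ 0.1 -0.1 -0.1] grip 1.002 q [ 0.13  0.06 -0.06  2.18 -0.26  0.34  0.37]
dist mm 2.216792045313676 ang deg 0.36284580361784285 turn/row [-0.    -0.002 -0.   ]
0 [-0.  0. -0.]
1 [-0.  0. -0.]
2 [-0.  0. -0.]
3 [-0.  0. -0.]
4 [-0.  0. -0.]
```

```bash
python3 -m crank '[[1,[-0.01,0,0.18],[0,0,0]],[1,[-0.01,0,0.18],[0,0,0]],[1,[0,0,0.18],[0,0,0]],[1,[0,0,0.18],[0,0,0]],[1,[0,0,0.16],[0,0,0]]]'
python3 - <<'E'
from h import *
state()
snap("scene","s4.png")
im=cv2.imread("pics/s4.png");cv2.imwrite("pics/s4z.png",cv2.resize(im[110:290,230:430],None,fx=3.3,fy=3.3))
snap("wrist","w4.png")
state()
E
```

```text
clock: 6.35
position: [0.6166, -0.0564, 0.0724]
ee_rot: [0.65, 0.705, 0.21, 0.19]
ft_force: [-0.2, 0.3, 0.6]
grip_width: 1.003
t 6.35 H [-23.9 -47.8  72.4] tilt/.. [-32.9   0.3  -0.1] F [-0.2  0.3  0.6] grip 1.003 q [ 0.14  0.24 -0.08  2.13 -0.3   0.21  0.42]
t 6.45 H [-24.4 -47.6  71.5] tilt/.. [-32.8   0.3  -0.1] F [-0.8 -0.3  0.1] grip 1.005 q [ 0.14  0.24 -0.08  2.13 -0.3   0.21  0.42]
```

View pics/s4z.png

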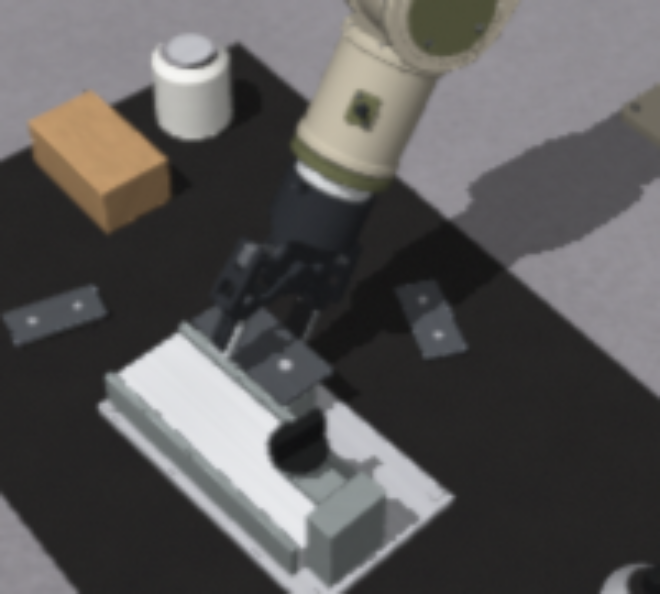

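View pics/w4.png

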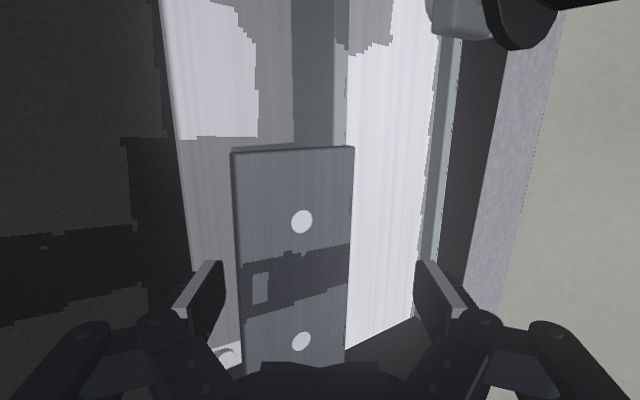

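```bash
python3 -m crank '[[1,[0,0.08,0],[0,0,0]],[1,[0,0.08,0],[0,0,0]],[0,[0,0,0],[0,0,0]],[0,[0,0,0],[0,0,0]],[0,[0,0,0],[0,0,0]]]' 40
python3 - <<'E'
from h import *
state()
snap("scene","s5.png")
im=cv2.imread("pics/s5.png");cv2.imwrite("pics/s5z.png",cv2.resize(im[150:270,240:400],None,fx=4.5,fy=4.5))
snap("wrist","w5.png")
state()
E
```

```text
clock: 6.95
position: [0.6098, -0.0565, 0.0665]
ee_rot: [0.654, 0.709, 0.198, 0.175]
ft_force: [-68.4, -5.1, 2.4]
grip_width: 0.526
t 6.95 H [-30.6 -47.3  66.5] tilt/.. [-30.7   0.7  -0.1] F [-68.4  -5.1   2.4] grip 0.526 q [ 0.12  0.25 -0.06  2.12 -0.28  0.26  0.4 ]
t 7.05 H [-30.5 -47.3  66.6] tilt/.. [-30.7   0.6  -0.1] F [-68.6  -8.1   7.2] grip 0.52 q [ 0.12  0.25 -0.06  2.12 -0.28  0.25  0.4 ]
```

View pics/s5z.png

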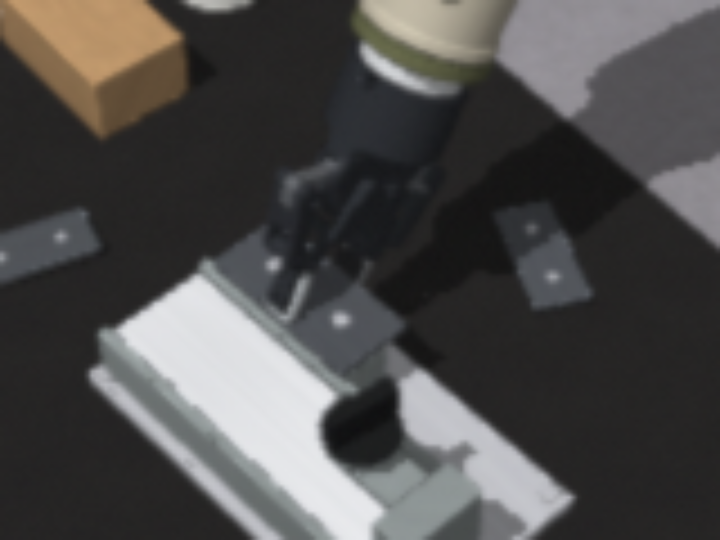

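View pics/w5.png

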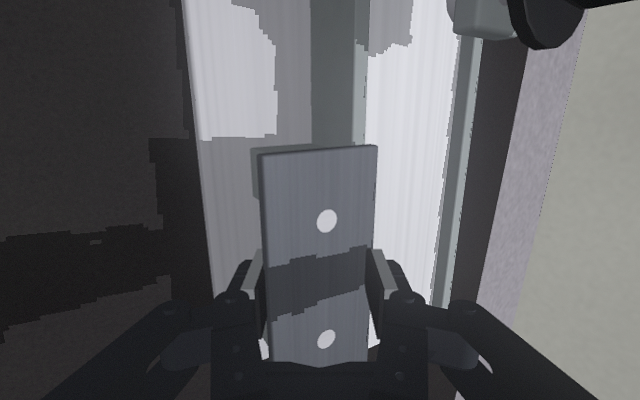

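The pad hasn't tilted: it is wedged diagonally between the jaws with 68 N on the wrist. I'll open up to relieve that. Then I'll put the lower finger deeper under the near edge and lever the pad up about the lip before closing.

```bash
python3 -m crank '[[0.5,[0,0,0],[0,0,0]],[0.5,[0,0,0],[0,0,0]],[0.5,[0,0,0],[0,0,0]],[0.5,[0,0,0],[0,0,0]],[0.5,[0,0,0],[0,0,0]]]' 40
python3 - <<'E'
from h import *
state()
E
```

```text
clock: 7.55
position: [0.6197, -0.0556, 0.0745]
ee_rot: [0.651, 0.707, 0.205, 0.183]
ft_force: [-30.5, -1.4, 1.7]
grip_width: 0.753
t 7.55 H [-20.7 -47.2  74.5] tilt/.. [-31.9   0.4  -0.1] F [-30.5  -1.4   1.7] grip 0.753 q [ 0.12  0.24 -0.06  2.11 -0.28  0.24  0.4 ]
```

```bash
python3 -m crank '[[0.5,[0,-0.16,0],[0,0,0]],[0.5,[0,0,0.1],[0,0,0]],[0.5,[0,0,0.07],[0,0,0]],[0.5,[0,0,0],[0,0,0]],[0.5,[0,0,0],[0,0,0]]]' 40
python3 - <<'E'
from h import *
state()
snap("wrist","w6.png")
E
```

```text
clock: 8.05
position: [0.6231, -0.0558, 0.0611]
ee_rot: [0.65, 0.706, 0.209, 0.189]
ft_force: [-8.4, -0.1, -1.5]
grip_width: 0.752
t 8.05 H [-17.3 -47.8  61.1] tilt/.. [-32.7   0.3  -0.1] F [-8.4 -0.1 -1.5] grip 0.752 q [ 0.14  0.27 -0.09  2.12 -0.31  0.19  0.43]
```

View pics/w6.png

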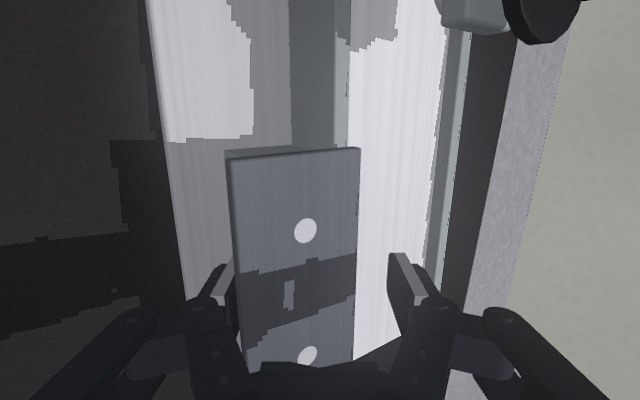

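```bash
python3 -m crank '[[0.5,[0,0.02,-0.04],[0,0,0]],[0.5,[0,0.03,-0.03],[0,0,0]],[0.5,[0,0.035,-0.026],[0,0,0]],[0.5,[0,0.04,-0.02],[0,0,0]],[0.5,[0,0.04,-0.02],[0,0,0]]]' 40
python3 - <<'E'
from h import *
state()
snap("wrist","w7.png")
E
```

```text
clock: 8.6
position: [0.6296, -0.0554, 0.0789]
ee_rot: [0.65, 0.705, 0.21, 0.19]
ft_force: [-2.1, 0.3, 0.6]
grip_width: 0.75
t 8.6 H [-10.8 -47.9  78.9] tilt/.. [-32.9   0.3  -0.1] F [-2.1  0.3  0.6] grip 0.75 q [ 0.11  0.25 -0.06  2.1  -0.28  0.23  0.4 ]
```

View pics/w7.png

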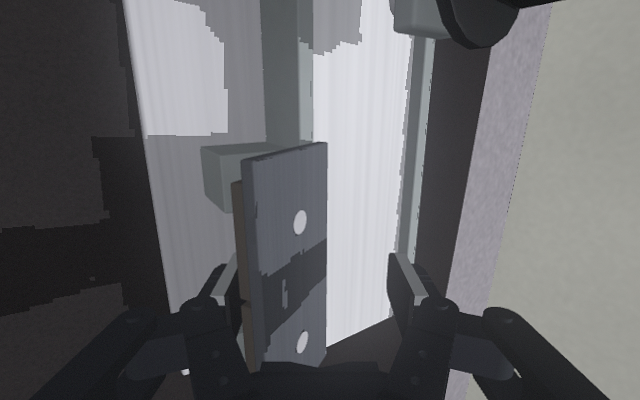

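The pad is tilting about the lip as planned: the lining side shows at about (240,270) and the forces are small. I'll continue along the arc.

```bash
python3 -m crank '[[0.5,[0,0.042,-0.015],[0,0,0]],[0.5,[0,0.042,-0.014],[0,0,0]],[0.5,[0,0.042,-0.013],[0,0,0]],[0.5,[0,0.042,-0.012],[0,0,0]],[0.5,[0,0.042,-0.01],[0,0,0]]]' 40
python3 - <<'E'
from h import *
state()
snap("wrist","w8.png")
E
```

```text
clock: 9.15
position: [0.6411, -0.0544, 0.0921]
ee_rot: [0.65, 0.706, 0.21, 0.19]
ft_force: [-1.0, -0.2, -0.2]
grip_width: 0.755
t 9.15 H [  0.8 -47.9  92.1] tilt/.. [-32.9   0.3  -0.1] F [-1.  -0.2 -0.2] grip 0.755 q [ 0.09  0.25 -0.04  2.07 -0.26  0.27  0.37]
```

View pics/w8.png

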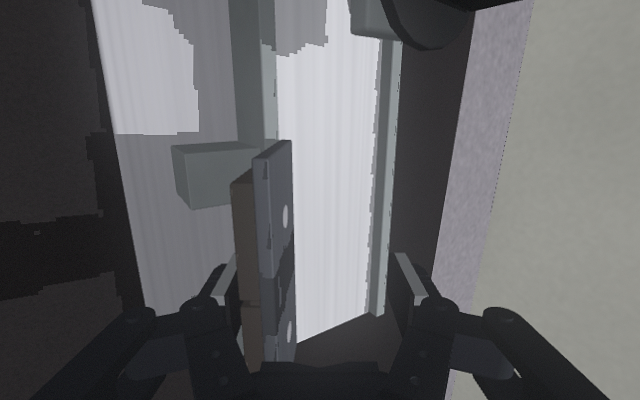

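```bash
python3 -m crank '[[0.2,[0,-0.05,0],[0,0,0]],[-0.1,[0,-0.06,0],[0,0,0]],[-0.4,[0,-0.06,0],[0,0,0]],[-0.55,[0,-0.05,0],[0,0,0]],[-0.6,[0,0,0],[0,0,0]]]' 40
python3 - <<'E'
from h import *
state()
snap("wrist","w9.png")
E
```

```text
clock: 9.7
position: [0.6248, -0.0558, 0.0813]
ee_rot: [0.65, 0.706, 0.209, 0.189]
ft_force: [-3.6, -0.3, -0.1]
grip_width: 0.198
t 9.7 H [-15.6 -47.9  81.3] tilt/.. [-32.8   0.3  -0.1] F [-3.6 -0.3 -0.1] grip 0.198 q [ 0.11  0.24 -0.06  2.11 -0.28  0.24  0.4 ]
```

View pics/w9.png

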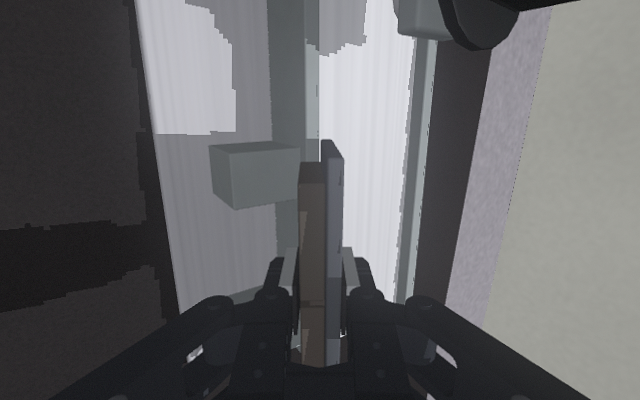

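Gripped: the pad is aligned between the fingers and the opening is 16.8 mm. I'll tighten the grip, lift, then rotate it past vertical.

```bash
python3 -m crank '[[-1,[0,0,0],[0,0,0]],[-1,[0,0,0],[0,0,0]],[-1,[0,0.05,-0.1],[0,0,0]],[-1,[0,0.1,-0.15],[0,0,0]],[-1,[0,0.1,-0.15],[0,0,0]]]' 80
python3 - <<'E'
from h import *
state()
plan(W([22,-48,135]),Rtool(30),10)
E
```

```text
clock: 10.25
position: [0.6257, -0.0558, 0.121]
ee_rot: [0.65, 0.705, 0.21, 0.19]
ft_force: [-0.3, 0.0, -2.0]
grip_width: 0.179
t 10.25 H [-14.8 -48.  121. ] tilt/.. [-32.9   0.3  -0.1] F [-0.3  0.  -2. ] grip 0.179 q [ 0.08  0.17 -0.02  2.08 -0.24  0.33  0.34]
dist mm 39.33654233472209 ang deg 62.919077154604935 turn/row [ 0.14  -0.001  0.   ]
0 [0.   0.05 0.01]
1 [0.   0.05 0.  ]
2 [ 0.    0.05 -0.  ]
3 [ 0.    0.05 -0.01]
4 [ 0.    0.05 -0.01]
5 [ 0.    0.05 -0.02]
6 [ 0.    0.04 -0.02]
7 [ 0.    0.04 -0.03]
8 [ 0.    0.04 -0.03]
9 [ 0.    0.04 -0.03]
```

```bash
python3 -m crank '[[-1,[0,0.05,0.01],[0.14,0,0]],[-1,[0,0.05,0],[0.14,0,0]],[-1,[0,0.05,0],[0.14,0,0]],[-1,[0,0.05,-0.01],[0.14,0,0]],[-1,[0,0.05,-0.01],[0.14,0,0]]]'
python3 -m crank '[[-1,[0,0.05,-0.02],[0.14,0,0]],[-1,[0,0.04,-0.02],[0.14,0,0]],[-1,[0,0.04,-0.03],[0.14,0,0]],[-1,[0,0.04,-0.03],[0.14,0,0]],[-1,[0,0.04,-0.03],[0.14,0,0]]]'
python3 -m crank '[[-1,[0,0,0],[0,0,0]],[-1,[0,0,0],[0,0,0]],[-1,[0,0,0],[0,0,0]],[-1,[0,0,0],[0,0,0]],[-1,[0,0,0],[0,0,0]]]'
python3 - <<'E'
from h import *
state()
im,_,_=snap("scene","s10.png");cv2.imwrite("pics/s10z.png",cv2.resize(im[130:280,240:400],None,fx=4,fy=4))
snap("wrist","w10.png")
plan(W([31.5,-48,86]),Rtool(30),10)
E
```

```text
clock: 10.75
position: [0.645, -0.0543, 0.1296]
ee_rot: [0.677, 0.736, 0.01, 0.006]
ft_force: [0.8, -0.1, -2.7]
grip_width: 0.175
clock: 11.25
position: [0.6636, -0.0525, 0.1361]
ee_rot: [0.653, 0.711, -0.19, -0.177]
ft_force: [0.7, 0.0, -2.9]
grip_width: 0.172
clock: 11.75
position: [0.6626, -0.053, 0.1366]
ee_rot: [0.654, 0.711, -0.189, -0.176]
ft_force: [-0.7, 0.1, -2.6]
grip_width: 0.175
t 11.75 H [ 22.3 -48.2 136.6] tilt/.. [29.9  0.2 -0.1] F [-0.7  0.1 -2.6] grip 0.175 q [-0.06  0.89  0.11  0.95 -0.03  1.83  0.12]
dist mm 50.7463751260378 ang deg 0.27025833424895646 turn/row [ 0. -0.  0.]
0 [-0.    0.04  0.05]
1 [-0.    0.04  0.05]
2 [-0.    0.04  0.05]
3 [-0.    0.04  0.05]
4 [0.   0.04 0.05]
5 [0.   0.04 0.05]
6 [0.   0.04 0.05]
7 [0.   0.04 0.05]
8 [0.   0.04 0.05]
9 [0.   0.04 0.05]
```

View pics/s10z.png

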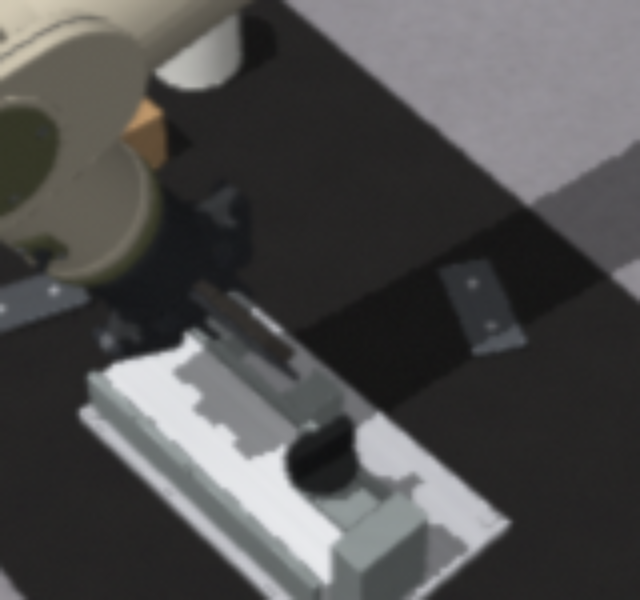

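View pics/w10.png

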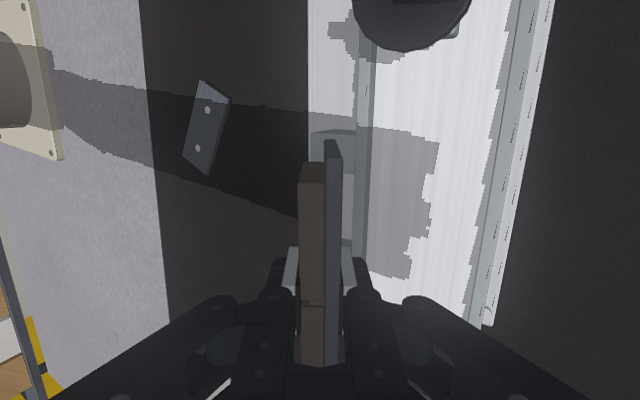

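```bash
python3 -m crank '[[-1,[0,0.08,0.1],[0,0,0]],[-1,[0,0.08,0.1],[0,0,0]],[-1,[0,0.08,0.1],[0,0,0]],[-1,[0,0.08,0.08],[0,0,0]],[-1,[0,0.05,0.03],[0,0,0]]]'
python3 - <<'E'
from h import *
state()
snap("wrist","w11.png")
plan(W([33,-48,85]),Rtool(30),5)
E
```

```text
clock: 12.35
position: [0.6712, -0.0518, 0.0896]
ee_rot: [0.653, 0.711, -0.19, -0.178]
ft_force: [-0.7, -0.4, -2.2]
grip_width: 0.174
t 12.35 H [ 31.  -47.7  89.6] tilt/.. [30.2  0.3 -0.1] F [-0.7 -0.4 -2.2] grip 0.174 q [-0.06  0.96  0.11  0.93 -0.04  1.78  0.12]
dist mm 4.824328106024671 ang deg 0.3711291248053973 turn/row [-0.001 -0.001  0.001]
0 [-0.    0.01  0.01]
1 [-0.    0.01  0.01]
2 [-0.    0.01  0.01]
3 [-0.    0.01  0.01]
4 [-0.    0.01  0.01]
```

View pics/w11.png

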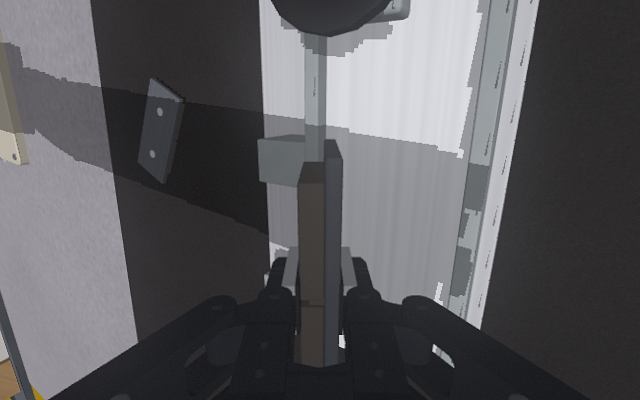

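```bash
python3 -m crank '[[-1,[0,0.02,0.02],[0,0,0]],[-1,[0,0.02,0.02],[0,0,0]],[-1,[0,0.02,0.01],[0,0,0]],[-1,[0,0.01,0],[0,0,0]],[-1,[0,0,0],[0,0,0]]]'
python3 - <<'E'
from h import *
state()
E
```

```text
clock: 12.9
position: [0.6746, -0.0516, 0.0853]
ee_rot: [0.653, 0.711, -0.19, -0.177]
ft_force: [1.1, -0.5, -3.1]
grip_width: 0.18
t 12.9 H [ 34.3 -47.8  85.3] tilt/.. [30.1  0.3 -0.1] F [ 1.1 -0.5 -3.1] grip 0.18 q [-0.06  0.97  0.11  0.92 -0.04  1.78  0.12]
```

```bash
python3 -m crank '[[-1,[0,-0.005,0.01],[0,0,0]],[-0.5,[0,-0.005,0.01],[0,0,0]],[-0.4,[0,0,0],[0,0,0]],[-0.3,[0,0,0],[0,0,0]],[-0.2,[0,0,0],[0,0,0]]]'
python3 - <<'E'
from h import *
state()
snap("wrist","w12.png")
E
```

```text
clock: 13.4
position: [0.673, -0.0518, 0.0844]
ee_rot: [0.653, 0.711, -0.19, -0.177]
ft_force: [0.8, 0.0, -1.0]
grip_width: 0.399
t 13.4 H [ 32.8 -47.8  84.4] tilt/.. [30.1  0.3 -0.1] F [ 0.8  0.  -1. ] grip 0.399 q [-0.06  0.96  0.11  0.93 -0.04  1.77  0.12]
```

View pics/w12.png

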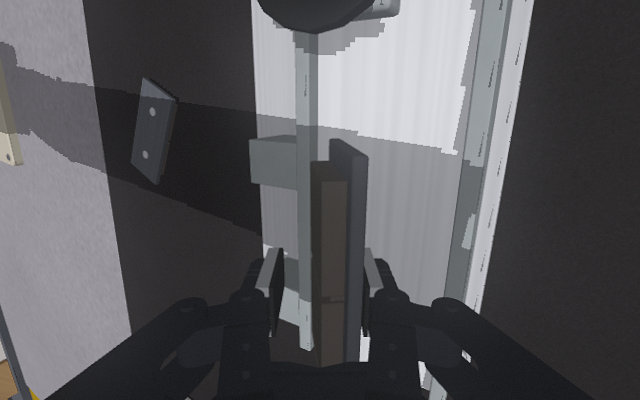

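```bash
python3 -m crank '[[-0.05,[0,0,0],[0,0,0]],[0.1,[0,0,0],[0,0,0]],[0.2,[0,0,0],[0,0,0]],[0.3,[0,0,0],[0,0,0]],[0.4,[0,0,0],[0,0,0]]]'
python3 - <<'E'
from h import *
state()
snap("wrist","w13.png")
E
```

```text
clock: 13.95
position: [0.673, -0.0517, 0.0842]
ee_rot: [0.653, 0.711, -0.19, -0.177]
ft_force: [0.3, 1.0, -0.8]
grip_width: 0.699
t 13.95 H [ 32.7 -47.8  84.2] tilt/.. [30.1  0.3 -0.1] F [ 0.3  1.  -0.8] grip 0.699 q [-0.06  0.96  0.11  0.93 -0.04  1.77  0.12]
```

View pics/w13.png

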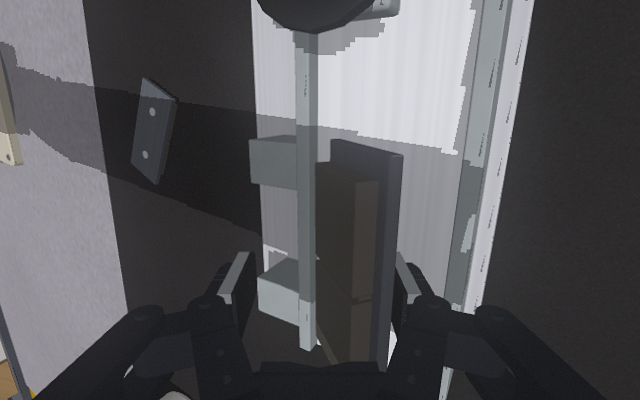

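```bash
python3 -m crank '[[0.4,[0,0.03,-0.08],[0,0,0]],[0.4,[0,0.03,-0.12],[0,0,0]],[0.4,[0,0,-0.15],[0,0,0]],[0.4,[0,0,-0.2],[0,0,0]],[0.4,[0,0,-0.25],[0,0,0]]]'
python3 - <<'E'
from h import *
state()
snap("wrist","w14.png")
E
```

```text
clock: 14.5
position: [0.7093, -0.0489, 0.1378]
ee_rot: [0.653, 0.711, -0.19, -0.178]
ft_force: [0.9, -0.2, -0.1]
grip_width: 0.699
t 14.5 H [ 69.1 -47.9 137.8] tilt/.. [30.1  0.3 -0.1] F [ 0.9 -0.2 -0.1] grip 0.699 q [-0.05  1.03  0.12  0.69 -0.05  1.94  0.11]
```

View pics/w14.png

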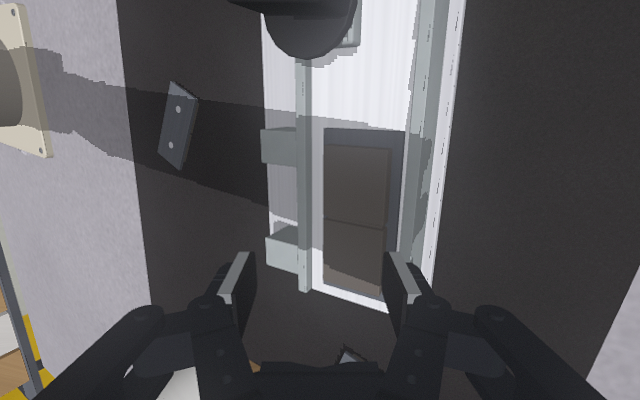

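The pad lies flat on the bed, lining up (groove at (355,225)). Next I'll move to its -y end with the gripper shut and push.

Run:
```python
from h import *
plan(W([45,-134,110]),Rtool(0),5)
```

```text
dist mm 95.0863262658565 ang deg 29.918389247002075 turn/row [-0.133 -0.001  0.001]
0 [-0.22 -0.02  0.1 ]
1 [-0.22 -0.03  0.1 ]
2 [-0.22 -0.04  0.09]
3 [-0.22 -0.05  0.09]
4 [-0.22 -0.06  0.08]
```

```bash
python3 -m crank '[[0.2,[-0.22,-0.02,0.1],[-0.133,0,0]],[-0.5,[-0.22,-0.03,0.1],[-0.133,0,0]],[-1,[-0.22,-0.04,0.09],[-0.133,0,0]],[-1,[-0.22,-0.05,0.09],[-0.133,0,0]],[-1,[-0.22,-0.06,0.08],[-0.133,0,0]]]' 40
python3 -m crank '[[-1,[0,0,0],[0,0,0]],[-1,[0,0,0],[0,0,0]],[-1,[0,0,0],[0,0,0]],[-1,[0,0,0],[0,0,0]],[-1,[0,0,0],[0,0,0]]]'
python3 - <<'E'
from h import *
state()
snap("wrist","w15.png")
plan(W([45,-134,69]),Rtool(0),5)
E
```

```text
clock: 15.05
position: [0.6895, -0.1395, 0.1071]
ee_rot: [0.677, 0.736, 0.002, -0.0]
ft_force: [0.3, 0.1, -0.1]
grip_width: 0.006
clock: 15.55
position: [0.6902, -0.1378, 0.1063]
ee_rot: [0.676, 0.737, 0.0, -0.003]
ft_force: [0.1, -0.5, 0.4]
grip_width: 0.004
t 15.55 H [  42.9 -135.   106.3] tilt/.. [ 0.2  0.3 -0.2] F [ 0.1 -0.5  0.4] grip 0.004 q [ 0.07  0.61  0.09  1.39 -0.06  1.15  0.26]
dist mm 37.292712012782694 ang deg 0.3674046067838235 turn/row [-0.001 -0.001  0.001]
0 [0.   0.01 0.09]
1 [0.   0.01 0.09]
2 [0.   0.01 0.09]
3 [0.   0.01 0.09]
4 [0.   0.01 0.09]
```

View pics/w15.png

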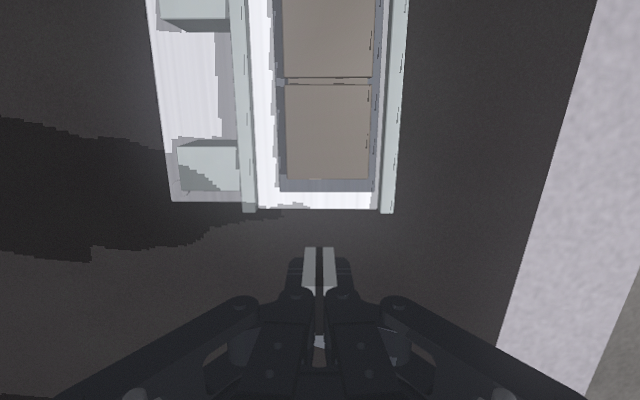

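The pad sits flat between lip and fence, with its end edge at about (325,190) and clear bed beyond it. The fingers line up with it. Lowering.

```bash
python3 -m crank '[[-1,[0,0.02,0.1],[0,0,0]],[-1,[0,0.02,0.1],[0,0,0]],[-1,[0,0.02,0.1],[0,0,0]],[-1,[0,0,0.1],[0,0,0]],[-1,[0,0,0.07],[0,0,0]]]' 40
python3 - <<'E'
from h import *
state()
E
```

```text
clock: 16.1
position: [0.6937, -0.1381, 0.0674]
ee_rot: [0.677, 0.736, -0.0, -0.003]
ft_force: [-0.1, -0.8, 0.1]
grip_width: 0.004
t 16.1 H [  46.3 -135.6   67.4] tilt/.. [ 0.3  0.3 -0.1] F [-0.1 -0.8  0.1] grip 0.004 q [ 0.07  0.65  0.09  1.4  -0.06  1.1   0.26]
```

```bash
python3 -m crank '[[-1,[0.1,0,0],[0,0,0]],[-1,[0.1,0,0],[0,0,0]],[-1,[0.1,0,0],[0,0,0]],[-1,[0.1,0,0],[0,0,0]],[-1,[0.1,0,0],[0,0,0]]]' 40
python3 -m crank '[[-1,[0.1,0,0],[0,0,0]],[-1,[0.1,0,0],[0,0,0]],[-1,[0.1,0,0],[0,0,0]],[-1,[0.1,0,0],[0,0,0]],[-1,[0.1,0,0],[0,0,0]]]' 40
python3 - <<'E'
from h import *
state()
snap("wrist","w16.png")
E
```

```text
clock: 16.6
position: [0.691, -0.0978, 0.0695]
ee_rot: [0.677, 0.736, 0.0, -0.002]
ft_force: [1.1, -1.9, 0.6]
grip_width: -0.001
clock: 17.1
position: [0.6875, -0.0579, 0.0693]
ee_rot: [0.677, 0.736, 0.0, -0.003]
ft_force: [-0.3, -4.0, 1.2]
grip_width: -0.002
t 17.1 H [ 46.6 -55.2  69.3] tilt/.. [ 0.2  0.3 -0.1] F [-0.3 -4.   1.2] grip -0.002 q [-0.03  0.62  0.07  1.46 -0.05  1.07  0.14]
```

View pics/w16.png

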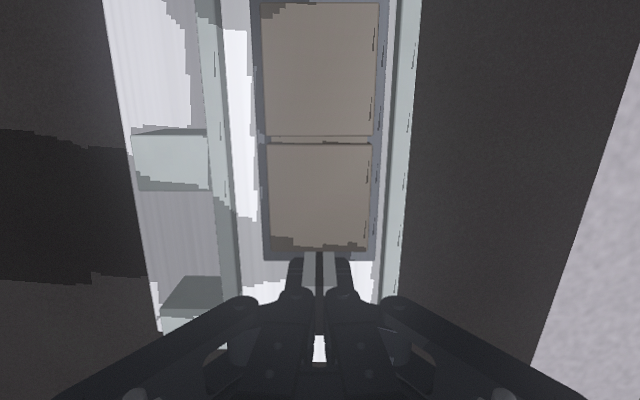

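```bash
python3 -m crank '[[-1,[0.09,0,0],[0,0,0]],[-1,[0.09,0,0],[0,0,0]],[-1,[0.09,0,0],[0,0,0]],[-1,[0.06,0,0],[0,0,0]],[-1,[0.04,0,0],[0,0,0]]]' 40
python3 - <<'E'
from h import *
state()
E
python3 -m crank '[[-1,[0.04,0,0],[0,0,0]],[-1,[0.03,0,0],[0,0,0]],[-1,[0.03,0,0],[0,0,0]],[-1,[0.03,0,0],[0,0,0]],[-1,[0,0,0],[0,0,0]]]' 40
python3 - <<'E'
from h import *
state()
E
```

```text
clock: 17.65
position: [0.6849, -0.0282, 0.0692]
ee_rot: [0.677, 0.736, 0.0, -0.003]
ft_force: [-0.4, -2.6, 1.8]
grip_width: -0.001
t 17.65 H [ 46.5 -25.3  69.2] tilt/.. [ 0.2  0.3 -0.1] F [-0.4 -2.6  1.8] grip -0.001 q [-0.07  0.61  0.07  1.47 -0.05  1.07  0.09]
clock: 18.15
position: [0.6841, -0.0179, 0.0693]
ee_rot: [0.677, 0.736, 0.0, -0.003]
ft_force: [0.6, -0.5, 0.4]
grip_width: 0.0
t 18.15 H [ 46.5 -15.   69.3] tilt/.. [ 0.2  0.3 -0.1] F [ 0.6 -0.5  0.4] grip 0.0 q [-0.08  0.6   0.06  1.47 -0.05  1.07  0.08]
```

Run:
```python
from h import *
o=manip.get_obs();im,c,o=snap("wrist","w17.png")
cv2.imwrite("pics/w17z.png",cv2.resize(im[0:300,180:460],None,fx=2,fy=2))
im,_,_=snap("scene","s17.png");cv2.imwrite("pics/s17z.png",cv2.resize(im[160:310,230:410],None,fx=4,fy=4))
```

```text
(no output)
```

View pics/w17z.png

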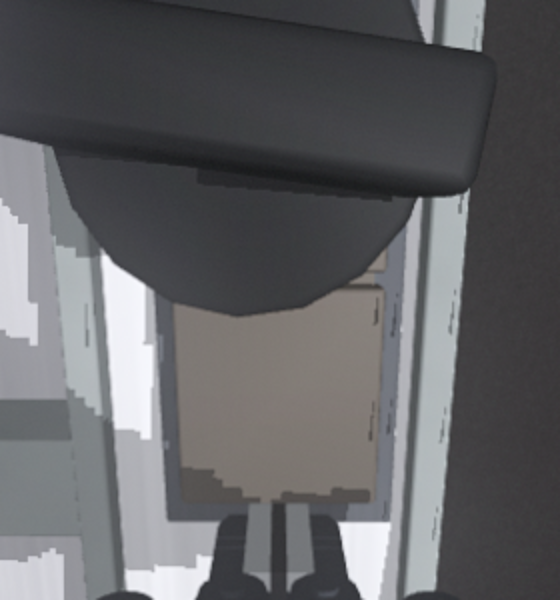

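View pics/s17z.png

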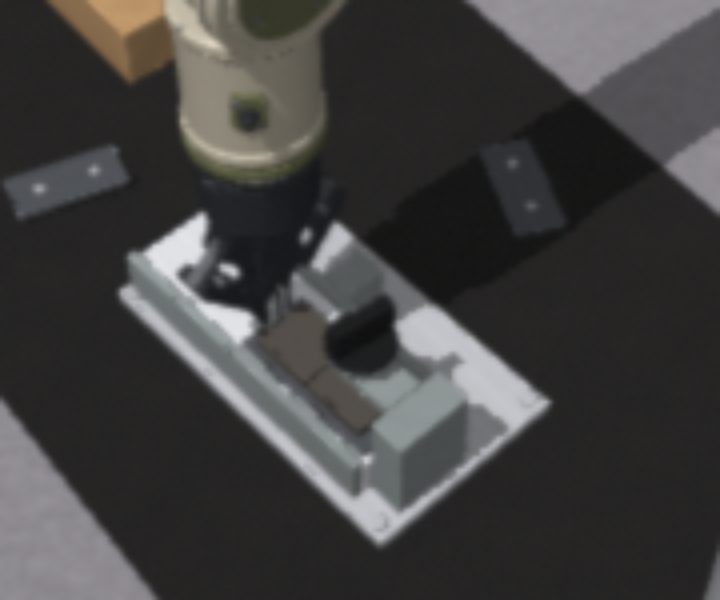

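Run:
```python
from h import *
o=manip.get_obs();c=cam("wrist",o);s=cam("scene")
for u,v in((170,519),(385,520),(215,521)): print(toH(onz(c,((u+.5)/2-.5+180,(v+.5)/2-.5),.047)).round(1))
for u,v in((157,290),(402,262)): print(toH(onz(c,((u+.5)/2-.5+180,(v+.5)/2-.5),.047)).round(1))
for u,v in((180,500),(372,502)): print("lin",toH(onz(c,((u+.5)/2-.5+180,(v+.5)/2-.5),.057)).round(1))
```

```text
[ 21.8 -11.4  47. ]
[ 74.3 -11.5  47. ]
[ 32.8 -11.9  47. ]
[21.5 44.2 47. ]
[74.8 50.3 47. ]
lin [26.1 -1.5 57. ]
lin [69.3 -1.8 57. ]
```

The pad's end is at H y about -11.5 (centre about 48.5), which leaves roughly 3.5 mm to the stop. I'll push on until there is resistance.

```bash
python3 -m crank '[[-1,[0.02,0,0],[0,0,0]],[-1,[0.02,0,0],[0,0,0]],[-1,[0.01,0,0],[0,0,0]],[-1,[0,0,0],[0,0,0]],[-1,[0,0,0],[0,0,0]]]' 40
python3 - <<'E'
from h import *
state()
E
```

```text
clock: 18.75
position: [0.6837, -0.0144, 0.0693]
ee_rot: [0.677, 0.736, 0.0, -0.003]
ft_force: [0.6, -0.3, -1.2]
grip_width: -0.006
t 18.75 H [ 46.5 -11.5  69.3] tilt/.. [ 0.2  0.3 -0.1] F [ 0.6 -0.3 -1.2] grip -0.006 q [-0.09  0.6   0.06  1.47 -0.05  1.07  0.07]
```

```bash
python3 -m crank '[[-1,[0.02,0,0],[0,0,0]],[-1,[0.02,0,0],[0,0,0]],[-1,[0.02,0,0],[0,0,0]],[-1,[0.01,0,0],[0,0,0]],[-1,[0,0,0],[0,0,0]]]' 40
python3 - <<'E'
from h import *
state()
im,c,o=snap("wrist","w18.png")
cv2.imwrite("pics/w18z.png",cv2.resize(im[100:300,230:410],None,fx=3,fy=3))
E
```

```text
clock: 19.25
position: [0.6833, -0.0131, 0.0694]
ee_rot: [0.678, 0.735, -0.001, -0.001]
ft_force: [-0.8, -11.0, -0.5]
grip_width: -0.001
t 19.25 H [ 46.2 -10.1  69.4] tilt/.. [0.2 0.  0.1] F [ -0.8 -11.   -0.5] grip -0.001 q [-0.09  0.6   0.07  1.48 -0.04  1.07  0.06]
```

View pics/w18z.png

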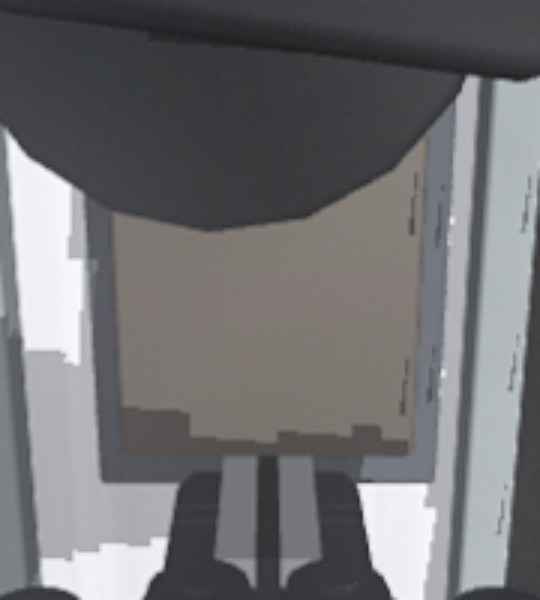

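The wrist force now shows 11 N against the stop, so the pad is home. I'll back off, raise, and go over the knob.

```bash
python3 -m crank '[[-1,[-0.15,0,0],[0,0,0]],[-1,[-0.3,0,-0.1],[0,0,0]],[-1,[0,0,-0.5],[0,0,0]],[-1,[0,0,-0.5],[0,0,0]],[-1,[0,0,-0.5],[0,0,0]]]' 40
python3 - <<'E'
from h import *
state()
plan(W([44,72,200]),Rtool(0,-83),10)
E
```

```text
clock: 19.8
position: [0.6867, -0.0454, 0.1988]
ee_rot: [0.677, 0.736, 0.001, -0.003]
ft_force: [0.2, -0.7, 0.1]
grip_width: 0.0
t 19.8 H [ 46.9 -42.6 198.8] tilt/.. [ 0.2  0.3 -0.1] F [ 0.2 -0.7  0.1] grip 0.0 q [-0.05  0.5   0.08  1.34 -0.05  1.3   0.11]
dist mm 114.65289735843356 ang deg 82.89632972286415 turn/row [ 0.    -0.001 -0.184]
0 [ 0.14 -0.   -0.  ]
1 [ 0.14  0.02 -0.  ]
2 [ 0.14  0.04 -0.  ]
3 [ 0.13  0.06 -0.  ]
4 [ 0.12  0.08 -0.  ]
5 [ 0.11  0.09 -0.  ]
6 [ 0.1   0.11 -0.  ]
7 [ 0.08  0.12 -0.  ]
8 [ 0.06  0.13 -0.  ]
9 [ 0.04  0.14 -0.  ]
```

```bash
python3 -m crank '[[-1,[0.14,0,0],[0,0,-0.184]],[-1,[0.14,0.02,0],[0,0,-0.184]],[-1,[0.14,0.04,0],[0,0,-0.184]],[-1,[0.13,0.06,0],[0,0,-0.184]],[-1,[0.12,0.08,0],[0,0,-0.184]]]' 40
python3 -m crank '[[-0.3,[0.11,0.09,0],[0,0,-0.184]],[0,[0.1,0.11,0],[0,0,-0.184]],[0,[0.08,0.12,0],[0,0,-0.184]],[0,[0.06,0.13,0],[0,0,-0.184]],[0,[0.04,0.14,0],[0,0,-0.184]]]' 40
python3 -m crank '[[0,[0,0,0],[0,0,0]],[0,[0,0,0],[0,0,0]],[0,[0,0,0],[0,0,0]],[0,[0,0,0],[0,0,0]],[0,[0,0,0],[0,0,0]]]' 40
python3 - <<'E'
from h import *
state()
im,c,o=snap("wrist","w19.png")
np.savez("w19.npz",p=o["position"],r=o["ee_rot"])
plan(W([44,72,124]),Rtool(0,-83),5)
E
```

```text
clock: 20.3
position: [0.6819, 0.0122, 0.1976]
ee_rot: [0.37, 0.929, 0.002, -0.003]
ft_force: [0.4, -0.0, -0.0]
grip_width: 0.001
clock: 20.8
position: [0.6756, 0.0697, 0.1979]
ee_rot: [0.018, 1.0, 0.002, -0.002]
ft_force: [-0.0, 0.5, 0.1]
grip_width: 0.502
clock: 21.3
position: [0.6757, 0.0685, 0.1978]
ee_rot: [0.022, 1.0, 0.002, -0.002]
ft_force: [-0.0, -0.3, -0.4]
grip_width: 0.5
t 21.3 H [ 45.3  71.8 197.8] tilt/.. [ -0.2   0.2 -82.8] F [-0.  -0.3 -0.4] grip 0.5 q [-0.02  0.49 -0.2   1.36  0.09  1.3   1.3 ]
dist mm 73.81445570227626 ang deg 0.3569090032038699 turn/row [ 0.001 -0.001 -0.001]
0 [ 0.   -0.    0.18]
1 [ 0.   -0.    0.18]
2 [ 0.   -0.    0.18]
3 [ 0.   -0.    0.18]
4 [ 0.   -0.    0.18]
```

View pics/w19.png

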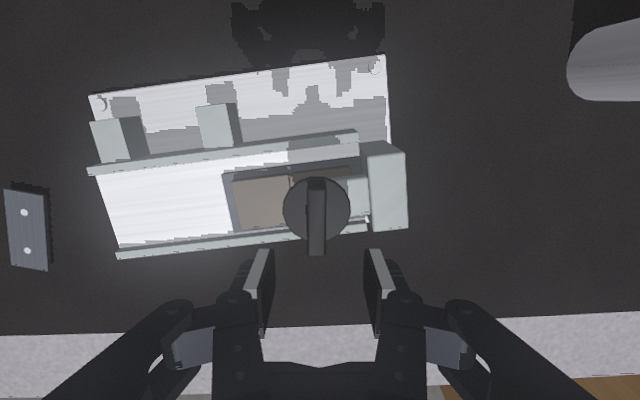

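The bar grip runs straight down the image, (316,178) to (316,254), between the jaws, so it is aligned. I'll check its centre and then lower.

```bash
python3 - <<'E'
from h import *
z=np.load("w19.npz");c=cam("wrist",dict(position=z["p"],ee_rot=z["r"]))
for q,zz in(((316,178),.128),((316,254),.128),((317,209),.103),((350,209),.103),((284,209),.103),((317,242),.103),((317,176),.103)): print(toH(onz(c,q,zz)).round(1))
E
python3 -m crank '[[0,[0,0,0.2],[0,0,0]],[0,[0,0,0.2],[0,0,0]],[0,[0,0,0.2],[0,0,0]],[0,[0,0,0.2],[0,0,0]],[0,[0,0,0.05],[0,0,0]]]' 40
python3 - <<'E'
from h import *
state()
im,c,o=snap("scene","s20.png")
cv2.imwrite("pics/s20z.png",cv2.resize(im[160:310,230:410],None,fx=4,fy=4))
im,c,o=snap("wrist","w20.png")
E
```

```text
[ 15.6  75.8 128. ]
[ 65.5  69.3 128. ]
[ 43.6  72.8 103. ]
[ 46.5  95.7 103. ]
[ 40.6  49.9 103. ]
[ 68.5  69.6 103. ]
[ 20.1  75.8 103. ]
clock: 21.85
position: [0.674, 0.0691, 0.1264]
ee_rot: [0.021, 1.0, 0.002, -0.004]
ft_force: [0.3, -0.7, 0.0]
grip_width: 0.499
t 21.85 H [ 43.7  72.6 126.4] tilt/.. [ -0.2   0.5 -82.9] F [ 0.3 -0.7  0. ] grip 0.499 q [-0.02  0.55 -0.2   1.44  0.11  1.18  1.29]
```

View pics/s20z.png

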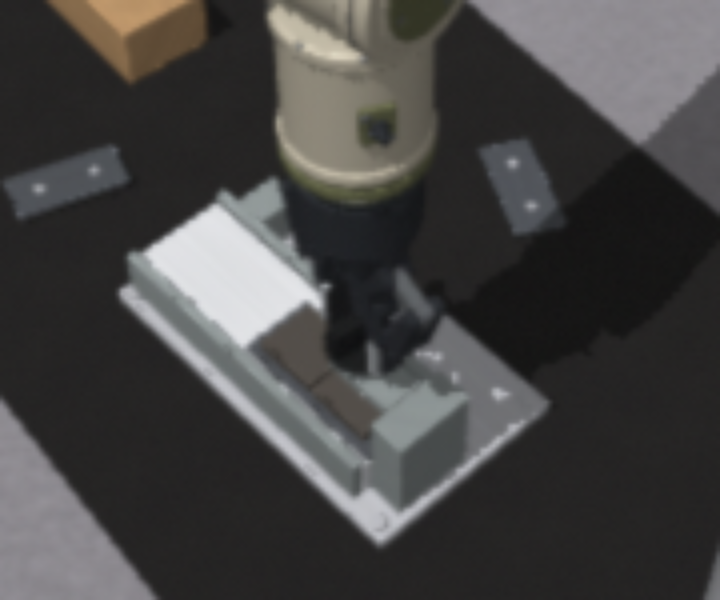

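View pics/w20.png

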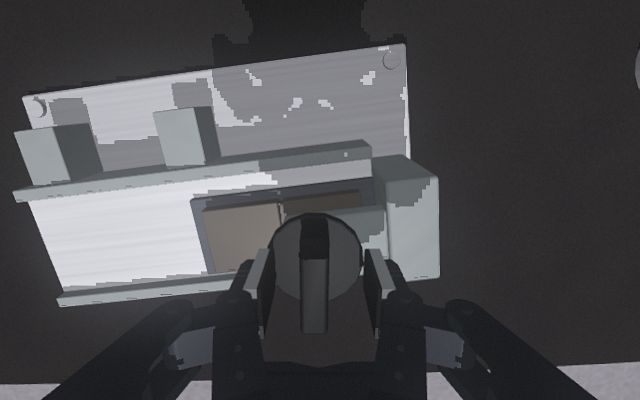

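```bash
python3 -m crank '[[0,[0,0,-0.02],[0,0,0]],[-0.5,[0,0,0],[0,0,0]],[-1,[0,0,0],[0,0,0]],[-1,[0,0,0],[0,0,0]],[-1,[0,0,0],[0,0,0]]]' 60
python3 - <<'E'
from h import *
state()
E
```

```text
clock: 22.45
position: [0.6759, 0.0676, 0.1323]
ee_rot: [0.022, 1.0, 0.001, -0.001]
ft_force: [-1.2, -5.5, 4.1]
grip_width: 0.127
t 22.45 H [ 45.4  70.9 132.3] tilt/.. [ -0.1   0.1 -82.8] F [-1.2 -5.5  4.1] grip 0.127 q [-0.02  0.54 -0.2   1.43  0.11  1.18  1.29]
```

```bash
python3 -m crank '[[-1,[0,0,0.03],[0,0,0]],[-1,[0,0,0.03],[0,0,0]],[-1,[0,0,0.03],[0,0,0]],[-1,[0,0,0],[0,0,0]],[-1,[0,0,0],[0,0,0]]]' 60
python3 - <<'E'
from h import *
state()
E
```

```text
clock: 22.95
position: [0.6759, 0.0676, 0.1247]
ee_rot: [0.022, 1.0, 0.001, -0.001]
ft_force: [0.7, -4.6, 2.2]
grip_width: 0.125
t 22.95 H [ 45.4  70.9 124.7] tilt/.. [ -0.1   0.2 -82.8] F [ 0.7 -4.6  2.2] grip 0.125 q [-0.02  0.55 -0.2   1.44  0.11  1.17  1.29]
```

```bash
python3 -m crank '[[-1,[0,0,0.02],[0,0,0]],[-1,[0,0,0.02],[0,0,0]],[-1,[0,0,0.02],[0,0,0]],[-1,[0,0,0],[0,0,0]],[-1,[0,0,0],[0,0,0]]]' 60
python3 - <<'E'
from h import *
state()
E
```

```text
clock: 23.45
position: [0.6763, 0.0676, 0.1237]
ee_rot: [0.022, 1.0, 0.001, -0.0]
ft_force: [-11.2, -6.4, 26.8]
grip_width: 0.125
t 23.45 H [ 45.8  70.8 123.7] tilt/.. [ -0.1   0.  -82.8] F [-11.2  -6.4  26.8] grip 0.125 q [-0.02  0.55 -0.2   1.44  0.11  1.16  1.29]
```

Resistance went up to 27 N, so the foot is on the pad. I'll ease slightly, then turn clockwise.

```bash
python3 -m crank '[[-1,[0.02,0,-0.015],[0,0,0]],[-1,[0,0,0],[0,0,0.12]],[-1,[0,0,0],[0,0,0.15]],[-1,[0,0,0],[0,0,0.15]],[-1,[0,0,0],[0,0,0.15]]]' 60
python3 - <<'E'
from h import *
state()
E
```

```text
clock: 23.95
position: [0.6757, 0.0663, 0.1238]
ee_rot: [0.246, 0.969, 0.001, 0.001]
ft_force: [-2.2, -10.0, 16.1]
grip_width: 0.128
t 23.95 H [ 45.1  69.6 123.8] tilt/.. [ -0.1  -0.  -56.8] F [ -2.2 -10.   16.1] grip 0.128 q [-0.08  0.54 -0.11  1.45  0.06  1.16  0.87]
```

```bash
python3 -m crank '[[-1,[0,0,0],[0,0,0.15]],[-1,[0,0,0],[0,0,0.15]],[-1,[0,0,0],[0,0,0.15]],[-1,[0,0,0],[0,0,0.15]],[-1,[0,0,0],[0,0,0.15]]]' 60
python3 - <<'E'
from h import *
state();print(manip.get_obs()["torque"])
E
```

```text
clock: 24.45
position: [0.6748, 0.065, 0.1238]
ee_rot: [0.517, 0.856, -0.0, -0.0]
ft_force: [-8.6, -12.5, 19.3]
grip_width: 0.125
t 24.45 H [ 44.1  68.4 123.8] tilt/.. [  0.   0. -23.] F [ -8.6 -12.5  19.3] grip 0.125 q [-0.16  0.54 -0.    1.45  0.    1.15  0.32]
[-2.86314871  2.01067108  0.10727772]
```

```bash
python3 -m crank '[[-1,[0,0,0],[0,0,0.12]],[-1,[0,0,0],[0,0,0.12]],[-1,[0,0,0],[0,0,0.12]],[-1,[0,0,0],[0,0,0.06]],[-1,[0,0,0],[0,0,0]]]' 60
python3 - <<'E'
from h import *
state();print(manip.get_obs()["torque"])
E
```

```text
clock: 24.95
position: [0.674, 0.0647, 0.1238]
ee_rot: [0.65, 0.76, -0.001, -0.001]
ft_force: [-11.7, -13.0, 23.3]
grip_width: 0.124
t 24.95 H [ 43.3  68.2 123.8] tilt/.. [ 0.2 -0.  -4.3] F [-11.7 -13.   23.3] grip 0.124 q [-0.21  0.53  0.06  1.46 -0.03  1.15  0.02]
[-2.99609068  2.67605687  0.03350655]
```

```bash
python3 -m crank '[[-1,[0,0,0],[0,0,0.06]],[-1,[0,0,0],[0,0,0.06]],[-1,[0,0,0],[0,0,0]],[-1,[0,0,0],[0,0,0]],[-1,[0,0,0],[0,0,0]]]' 60
python3 - <<'E'
from h import *
state();print(manip.get_obs()["torque"])
E
```

```text
clock: 25.45
position: [0.674, 0.0646, 0.1238]
ee_rot: [0.683, 0.73, -0.001, -0.001]
ft_force: [-12.5, -13.4, 23.0]
grip_width: 0.126
t 25.45 H [ 43.3  68.1 123.8] tilt/.. [ 0.2 -0.1  0.9] F [-12.5 -13.4  23. ] grip 0.126 q [-0.22  0.54  0.08  1.46 -0.04  1.15 -0.07]
[-3.26349475  2.8042485   1.26904108]
```

The wrist moment rose to 1.27 N·m, so the knob is at its stop. I'll open and retreat upward.

```bash
python3 -m crank '[[-0.3,[0,0,0],[0,0,0]],[0,[0,0,0],[0,0,0]],[0.2,[0,0,0],[0,0,0]],[0.2,[0,0,-0.1],[0,0,0]],[0.2,[0,0,-0.3],[0,0,0]]]' 60
python3 -m crank '[[0.2,[0,0,-0.5],[0,0,0]],[0.2,[0,0,-0.5],[0,0,0]],[0.2,[-0.3,0,-0.2],[0,0,0]],[0.2,[-0.5,0,0],[0,0,0]],[0.2,[-0.3,0,0],[0,0,0]]]' 60
python3 -m crank '[[0.2,[0,0,0],[0,0,0]],[0.2,[0,0,0],[0,0,0]],[0.2,[0,0,0],[0,0,0]],[0.2,[0,0,0],[0,0,0]],[0.2,[0,0,0],[0,0,0]]]' 60
python3 - <<'E'
from h import *
state()
im,c,o=snap("wrist","w21.png");np.savez("w21.npz",p=o["position"],r=o["ee_rot"])
im,c,o=snap("scene","s21.png")
cv2.imwrite("pics/s21z.png",cv2.resize(im[160:310,230:410],None,fx=4,fy=4))
E
```

```text
clock: 25.95
position: [0.6726, 0.0696, 0.1507]
ee_rot: [0.682, 0.731, -0.001, -0.004]
ft_force: [-0.4, -0.1, -0.4]
grip_width: 0.599
clock: 26.45
position: [0.6806, -0.0218, 0.2497]
ee_rot: [0.683, 0.73, 0.001, -0.002]
ft_force: [0.1, -0.5, 0.1]
grip_width: 0.606
clock: 26.95
position: [0.6803, -0.0177, 0.2482]
ee_rot: [0.682, 0.731, 0.0, -0.003]
ft_force: [-0.3, 0.0, 0.8]
grip_width: 0.6
t 26.95 H [ 42.8 -14.5 248.2] tilt/.. [0.2 0.3 0.7] F [-0.3  0.   0.8] grip 0.6 q [-0.12  0.46  0.11  1.3  -0.06  1.38  0.06]
```

View pics/w21.png

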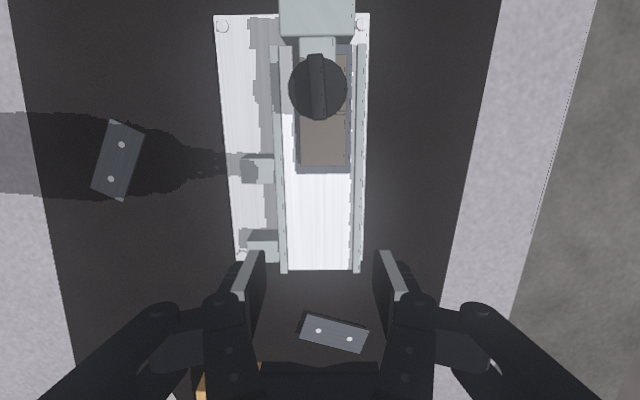

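View pics/s21z.png

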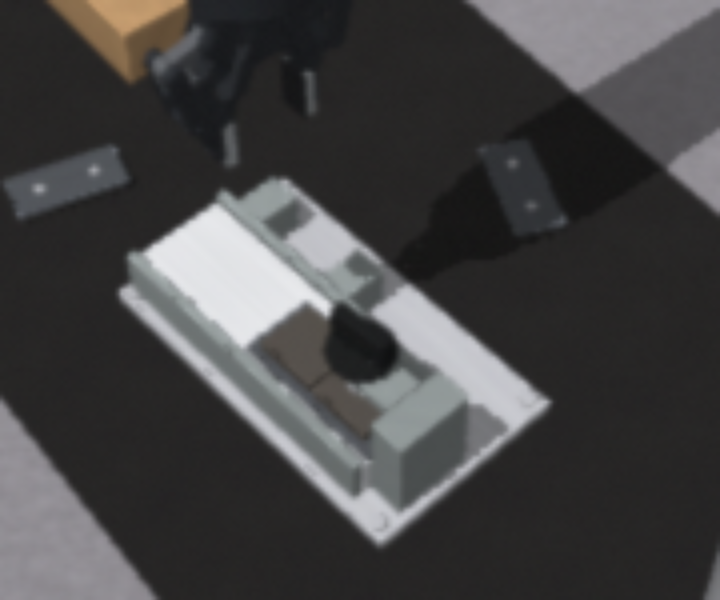

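Run:
```python
from h import *
z=np.load("w21.npz");c=cam("wrist",dict(position=z["p"],ee_rot=z["r"]));s=cam("scene");o=manip.get_obs()
im=cv2.imread("pics/w21.png")
cv2.imwrite("pics/w21z.png",cv2.resize(im[20:190,260:390],None,fx=3.5,fy=3.5,interpolation=cv2.INTER_CUBIC))
for q in((296,172),(350,172)): print("plate end",toH(onz(c,q,.047)).round(1))
for q in((303,165),(345,165)): print("lining end",toH(onz(c,q,.057)).round(1))
# knob flange outline in both views at candidate heights
a=np.linspace(0,2*np.pi,60)
for n,cc,f in(("w",c,"pics/w21.png"),("s",s,"pics/s21.png"),("s0",s,"pics/scene0.png")):
    g=cv2.imread(f)
    for zz in(.086,.092,.095,.098,.101,.104):
        P=np.array([W([44+24*np.cos(t),72+24*np.sin(t),zz*1000]) for t in a]);p=proj(cc,P)
        print(n,zz,"u",p[:,0].min().round(1),p[:,0].max().round(1),"v",p[:,1].min().round(1),p[:,1].max().round(1))
```

```text
plate end [21.  -5.7 47. ]
plate end [75.4 -6.4 47. ]
lining end [28.8  3.3 57. ]
lining end [69.5  2.8 57. ]
w 0.086 u 288.4 346.7 v 57.9 119.1
w 0.092 u 287.7 347.2 v 56.9 119.5
w 0.095 u 287.4 347.5 v 56.4 119.7
w 0.098 u 287.0 347.8 v 55.9 119.9
w 0.101 u 286.6 348.2 v 55.4 120.2
w 0.104 u 286.3 348.5 v 54.9 120.4
s 0.086 u 310.5 329.4 v 241.8 257.4
s 0.092 u 310.4 329.4 v 240.4 256.1
s 0.095 u 310.4 329.5 v 239.7 255.4
s 0.098 u 310.4 329.5 v 239.1 254.7
s 0.101 u 310.4 329.5 v 238.4 254.0
s 0.104 u 310.3 329.5 v 237.7 253.3
s0 0.086 u 310.5 329.4 v 241.8 257.4
s0 0.092 u 310.4 329.4 v 240.4 256.1
s0 0.095 u 310.4 329.5 v 239.7 255.4
s0 0.098 u 310.4 329.5 v 239.1 254.7
s0 0.101 u 310.4 329.5 v 238.4 254.0
s0 0.104 u 310.3 329.5 v 237.7 253.3
```

View pics/w21z.png

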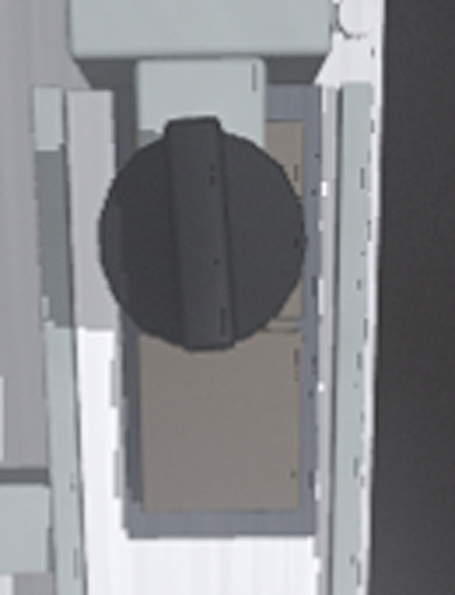

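Run:
```python
from h import *
state()
print(manip.hand_in())
```

```text
t 27.05 H [ 42.7 -15.1 248.2] tilt/.. [0.2 0.3 0.8] F [ 0.3  1.3 -0.2] grip 0.602 q [-0.12  0.46  0.11  1.3  -0.06  1.38  0.06]
the job is handed in; nothing more can be done
None
```

I turned the brake pad over onto the bed, pushed it home, pressed the clamp down and locked it, then handed in at 27 s. No verdict was reported.

**How it went:** My first attempt to grip the pad jammed it against the lip, with about 68 N at the wrist. I opened the jaws, levered the pad up about the lip with one finger, gripped it, turned it past vertical and let it down on the bed.

**Last checks:**
- **Pad:** It lies flat with the lining up. Its free end was at about H y −6, against −8 expected when home; that 2 mm is about the calibration accuracy. The push had ended with 11 N against the stop.
- **Clamp press:** I pressed until resistance reached 27 N. The flange then looked about 10 mm lower in the scene picture than at the start. The gripped travel alone was 8.6 mm, and I could not read the joint directly.
- **Knob:** It turned about 79°, and trying to turn further raised the wrist moment to 1.27 N·m, so it is at its stop. The bar grip now lies along the bed.
- **Robot and bystanders:** The gripper was well clear, about 0.25 m up, with wrist force near zero. I planned the path clear of the oil filter, carton and spray can and noticed no contact, but I did not measure their positions again at the end.

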